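# Put the book-cloth rolls away in the bench rack

### The job

Put every roll of book cloth lying on the table away in the bench rack: draw the bolt, swing the hold-down frame up and right back, and push each roll by its side so that it rolls along the table, never lifted, in between the rails and stops on a white line of its own without overrunning. When all of them lie still on their lines, swing the frame fully down, so that its dividers drop between the rolls, and push the bolt fully home over the frame's bar. Leave the things round about where they stand.

Things in the scene. Friction and masses are not known exactly. Their poses are not given: they have to be found in the camera images.
- roll_rack: bench rack: two grey rails screwed to the table, fixed. Origin on the table, mid-lane, under the middle white line; z up, y along the lane, x across it (away from the robot, within 0.13 rad). Lane floor = table, z = 0. Rails: inner faces at x = -56 and +56 mm, 4 mm thick, 24 mm high, y = -170 to +174 mm. A bracket for the bolt, 105 mm high, stands at x = -138 to -86, y = 125 to 155 mm
- line_1 (a point): point on the table in the middle of the first white line across the lane floor, 115 mm beyond the middle line and nearest the end stop; axes as the rack's
- line_2 (a point): the same for the middle white line
- line_3 (a point): the same for the third white line, 115 mm before the middle one, nearest the open end. Lines are 3 mm wide and ticked on the rails; rolls that lie on neighbouring lines stand 29 mm apart
- hold_down (a joint): angle of the hinged hold-down frame: 0 shut (level, 100 mm up, over the lane); grows as it swings up and away from the robot to a stop at 2.15 rad. 0.35 kg; a stiff hinge (0.4 N m) holds it wherever it is left. Three red dividers 4 mm thick hang 45 mm below it when shut, at rack y = -172.5, -57.5 and +57.5 mm, x = -39 to +11 mm: between the rolls and behind the last
- bar_grip (a point): middle of the frame's front bar, 165 mm from the hinge line, on the black rubber sleeve (16 mm thick, 70 mm long along rack y) by which it is taken. The bar is 12 mm thick and free all round between the frame's arms, which meet it 57 mm to either side. Axes turn with the frame
- hinge_line (a point): point on the frame's hinge axis, at x = +92, y = 0, z = 100 mm of the rack; the axis is the rack's y. At angle q the bar lies at this point + 165 mm x (-cos q along rack x, sin q up). Hinge posts 109 mm high stand at rack x = 84 to 114, y = -184 and +188 mm
- slide_bolt (a joint): travel of the bolt in m: 0 home (its tip lies over the frame's bar), 0.022 fully drawn, towards the robot (rack -x); stays where it is left, slides with 1.5 N
- bolt_knob (a point): middle of the bolt's upright black knob, 14 mm thick, reaching from 11 mm below this point to 11 mm above it (the point is 140 mm above the table); the bracket and guides below it reach up to 122 mm. Moves with the bolt
- red_roll: roll of dark red book cloth with a paper band: rigid cylinder 86 mm across, 100 mm long, about 0.45 kg, lying on the table; origin at its centre (43 mm up), x along its axis. Rolls freely, square to its axis; let go at 50 mm/s it rolls on 3 to 5 mm, at 100 mm/s 14 to 20 mm. Pushed well above mid-height it wedges; an off-centre push on an end face turns it. May be absent
- blue_roll: the same in dark blue. May be absent
- green_roll: the same in dark green. May be absent
- glue_pot: open grey pot, 73 mm across, 81 mm high; origin under its middle. To be left alone
- thread_spool_0: wooden spool of white thread, 47 mm across, 60 mm high; origin under its middle. To be left alone
- thread_spool_1: the same with red thread. To be left alone
- lane_mouth (a point): point on the table, mid-lane, at y = -170 mm of the rack: the open end (the robot's right), where the rolls come in; beyond it the rails flare out to 75 mm either side of the lane's middle at rack y = -233 mm
- end_stop (a point): point on the table, mid-lane, at the foot of the end stop, a plate 24 mm high that closes the lane's other end at rack y = +174.5 mm (a roll touches it 16 mm past the first line). A tall roller stand stands close beyond it
Not all that is in view belongs to the job. Of the things like the blue_roll, leave any that is yellow; of the rest the larger one is meant.

How it is judged:
On the way, in this order (a step that is already met when the one before it is completed fails the run):
1. the bolt is drawn while the frame still lies shut (value of joint slide_bolt above 0.018 m and value of joint hold_down below 0.05 rad), for 0.1 s.
2. the frame is swung right back (beyond 1.9 rad) (value of joint hold_down above 1.9 rad), for 0.2 s.
3. every roll lies still on a line of its own, its middle within 11 mm of the line's middle, with the frame still up ((horizontal distance between red_roll and line_1 below 0.011 m or horizontal distance between red_roll and line_2 below 0.011 m or horizontal distance between red_roll and line_3 below 0.011 m) and linear speed of each of red_roll, blue_roll, green_roll below 0.02 m/s and height (world z) of each of red_roll, blue_roll, green_roll below 0.055 m and (horizontal distance between blue_roll and line_1 below 0.011 m or horizontal distance between blue_roll and line_2 below 0.011 m or horizontal distance between blue_roll and line_3 below 0.011 m) and (horizontal distance between green_roll and line_1 below 0.011 m or horizontal distance between green_roll and line_2 below 0.011 m or horizontal distance between green_roll and line_3 below 0.011 m) and value of joint hold_down above 1.2 rad), for 0.3 s.
4. the frame is fully down with the bolt still drawn (all of step 1), for 0.2 s.
5. the bolt is home over the bar (value of joint hold_down below 0.05 rad and value of joint slide_bolt below 0.004 m), for 0.2 s.
At the end, for the whole second after the job is handed in: Every roll present lies on the table between the frame's dividers (within 22 mm of a line of its own); the frame is fully down (under 0.05 rad) and the bolt home (within 4 mm) (all of step 5 and (horizontal distance between red_roll and line_1 below 0.022 m or horizontal distance between red_roll and line_2 below 0.022 m or horizontal distance between red_roll and line_3 below 0.022 m) and height (world z) of each of red_roll, blue_roll, green_roll below 0.055 m and (horizontal distance between blue_roll and line_1 below 0.022 m or horizontal distance between blue_roll and line_2 below 0.022 m or horizontal distance between blue_roll and line_3 below 0.022 m) and (horizontal distance between green_roll and line_1 below 0.022 m or horizontal distance between green_roll and line_2 below 0.022 m or horizontal distance between green_roll and line_3 below 0.022 m)); the robot touches nothing.
It fails at once if a roll is lifted off the table (its axis above 75 mm) (height (world z) of any of red_roll, blue_roll, green_roll above 0.075 m).
It fails at once if the glue pot or a thread spool is moved by more than 40 mm (distance of any of glue_pot, thread_spool_0, thread_spool_1 from where it was at the start of the episode above 0.04 m).
Of red_roll, blue_roll, green_roll only 2 to 3 are there at a start; the rules pass over those that are not, and their reading is None.
At some moment in a run one of red_roll, blue_roll, green_roll may be knocked a few centimetres aside while the robot is not near it.
Once in a run the grip may slacken for a moment while it holds something.
It also fails if it takes over 210 s, if anything falls off the work surface, if the arm or the gripper's body presses on something with over 40 N, if the wrist force passes 120 N, or if a joint passes its speed limit or range.

### The arm

A 6-joint arm with a two-finger parallel gripper is mounted at the origin on the work surface; the furniture and walls round the work are solid. World frame = base frame: x ahead of the robot, y to its left, z up, the work surface at z = 0. Lengths are in m, angles in rad, forces in N, time in s.
With the tool pointing down it reaches from about 0.325 to 0.775 m from the base axis. Payload 5.5 kg.
Tool frame: the origin (TCP) lies at the very end of the fingers, on their centre line; the grasp point (between the pads) lies 19 mm behind it (manip.grip_point_offset is the distance from the TCP to the grasp point, in m); z points along the fingers, x is the direction in which the jaws open and shut, and the axes are right-handed (so a half turn about z gives the same grasp; the last joint's range is limited). The gripper opens to 85 mm and grips with 20 to 120 N. Pads are 22 mm wide; open, the fingers measure 114 mm over their backs; the gripper's body (76 mm by 85 mm) begins 54 mm behind the grasp point. The pads swing forward as they close: fully open they stand 13 mm farther back than shut.
Start: joints at [1.29, 0.091, 1.231, -0, 1.82, -0.057], TCP at [0.133, 0.585, 0.231] pointing down, gripper open.
Joint ranges: [-2.87, 2.87], [-0.86, 2.18], [0.17, 2.46], [-1.51, 4.65], [0.06, 2.69], [-2.65, 2.65]. Speed limits (rad/s): [2.57, 2.57, 3.01, 3.14, 3.14, 3.14].

### API

Orientations are given as a rotation vector (axis times angle).
In Python, from rig import manip gives the robot as it stands. The module is installed in compiled form; this text tells all that it offers.
- The arm moves only by the tool arm_command, never from a script. Its argument "moves" is one flat list of numbers, 6 for each row, row after row: the shift along the tool's x, y, z normalised to -1 to 1, where 1 is 0.4 m, then the turn, a rotation vector about the tool's x, y, z normalised to -1 to 1, where 1 is pi rad. In form: [dx, dy, dz, rx, ry, rz, dx, dy, dz, rx, ry, rz, ...]. A call has 1 to 20 rows; each row shifts and turns the commanded pose from where the row before left it, along the tool's axes as they then stand; what a row does not reach is not made up. A row lasts 1/10 s, in which the tool goes at most 50 mm and 8.59 degrees, less where a joint would pass 70% of its speed; a pose out of reach is approached as far as the arm can. A call with a number of a shift or a turn outside -1 to 1 is refused whole. A call with a gripper value outside its range is refused whole. "grip" is the closure in counts, from 0 (fully open) to 255 (shut), set as the call begins (left out, the last holds). The fingers move at their own pace and stop on an object; the grip force is fixed at half the most. Time passes only in rows, so rows that do not move let the fingers close. It gives the time, the measured TCP pose, the force and the opening at its end, in the units of the state.
- manip.state(): the state, without advancing time (a new reading comes with each control period).
- manip.grab_frame(name): name is "scene" or "top" or "wrist"; returns a dict with "color" (480x640x3 uint8, red, green, blue), "depth" (480x640 float32, m along the optical axis (not along the pixel's ray), 0 where there is no reading), "K" (3x3 intrinsics, pixels), "cam_to_world" (4x4, takes a point from camera to world coordinates). Camera axes: x right, y up, looking along -z (the intrinsics and any distortion apply to the point x, -y, -z); pixel columns grow to the right and rows downward; lengths in m; the calibration is good to about 2 mm. The wrist camera is an equidistant fisheye: a pixel r from the principal point sees the ray r / f radians off the axis. A picture is of the moment at which its call begins.
- manip.close_job(): hands the job in, once; it reports no verdict.
The state is a dict: "time_s": time; "qpos": joint angles; "joint_velocities": joint speeds; "joint_efforts": joint torques, N m; "position": TCP position; "ee_rot": TCP orientation; "contact_force": force on the tool from outside, world axes, zero at the start; "ft_torque": the same for the moment, N m; "finger_gap": finger opening in m.
Only numpy, scipy, OpenCV 4.12 (cv2) and the standard library are available. Lean on these libraries where they do the work, as an engineer would, in place of code of your own. Each camera call takes 0.05 s, during which the arm holds its last target.

## Working session

There is one attempt and no reset: what is moved stays moved. The work goes in short steps, Python scripts to look and compute and a tool call to move; the robot and the scene stay as the last step left them, time stands still between calls to the robot, and variables do not carry over. Pictures are saved under pics/ and viewed, and the job is handed in when it is done.

Besides the shell and the picture viewer there is one more tool, called after "Emit:" by a JSON object that holds its "fn" and its "kwargs". arm_command: Moves the arm, as the interface text tells. Its arguments: {"type":"object","properties":{"moves":{"type":"array"},"grip":{"type":"number"}},"required":["moves"]}

```bash
mkdir -p pics
cat > h.py <<'E'
import numpy as np, cv2
from rig import manip
from scipy.spatial.transform import Rotation as R
def grab(n,save=None):
    f=manip.grab_frame(n)
    if save: cv2.imwrite('pics/'+save+'.png',cv2.cvtColor(f['color'],cv2.COLOR_RGB2BGR))
    return f
def pts(f):
    d=f['depth'];K=f['K'];v,u=np.mgrid[0:480,0:640]
    x=(u-K[0,2])/K[0,0]*d;y=(v-K[1,2])/K[1,1]*d
    P=np.stack([x,-y,-d,np.ones_like(d)],-1)@f['cam_to_world'].T
    P=P[...,:3].copy();P[d<=0]=np.nan
    return P
def ray(f,u,v,z):
    K=f['K'];T=f['cam_to_world']
    r=T[:3,:3]@np.array([(u-K[0,2])/K[0,0],-(v-K[1,2])/K[1,1],-1.]);o=T[:3,3]
    return o+r*(z-o[2])/r[2]
E
python3 - <<'E'
from h import *
for n in ['scene','top','wrist']:
    f=grab(n,n+'0');print(n,f['K'].round(1).tolist(),f['cam_to_world'].round(3).tolist())
s=manip.state()
for k in s: print(k,np.round(s[k],4))
E
```

```text
scene [[467.7, 0.0, 316.2], [0.0, 467.7, 239.1], [0.0, 0.0, 1.0]] [[0.613, 0.557, -0.56, 0.019], [-0.79, 0.416, -0.451, -0.468], [-0.018, 0.719, 0.695, 0.775], [0.0, 0.0, 0.0, 1.0]]
top [[609.3, 0.0, 305.9], [0.0, 609.3, 237.5], [0.0, 0.0, 1.0]] [[0.02, 0.998, -0.063, 0.484], [-1.0, 0.021, 0.009, -0.042], [0.01, 0.063, 0.998, 1.487], [0.0, 0.0, 0.0, 1.0]]
wrist [[371.6, 0.0, 319.6], [0.0, 371.6, 237.4], [0.0, 0.0, 1.0]] [[0.222, -0.923, -0.313, 0.052], [0.975, 0.21, 0.073, 0.603], [-0.001, -0.322, 0.947, 0.373], [0.0, 0.0, 0.0, 1.0]]
time_s 0.15
qpos [ 1.2903  0.0917  1.2316 -0.      1.8198 -0.0567]
joint_velocities [-0.0009  0.0001 -0.0035 -0.0003 -0.0001 -0.0002]
joint_efforts [ 1.70000e-03 -4.59368e+01 -4.18526e+01 -0.00000e+00  9.50000e-03
 -0.00000e+00]
position [0.1331 0.5848 0.2304]
ee_rot [ 2.4549e+00  1.9589e+00 -2.0000e-03]
contact_force [ 0.3404 -0.8751 -0.5436]
ft_torque [0.013  0.015  0.0075]
finger_gap 0.0856
```

View pics/top0.png

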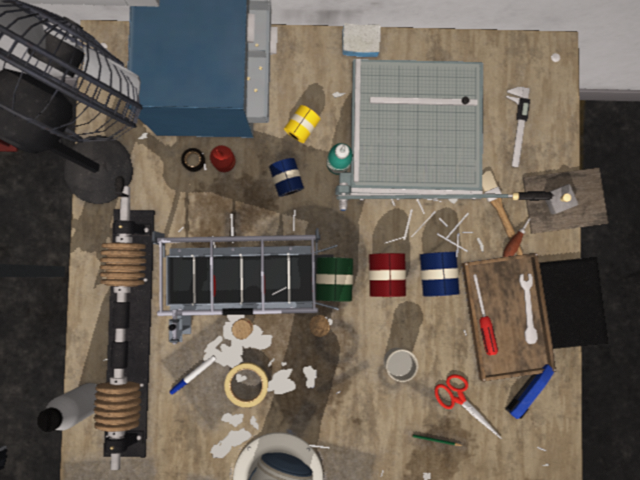

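View pics/scene0.png

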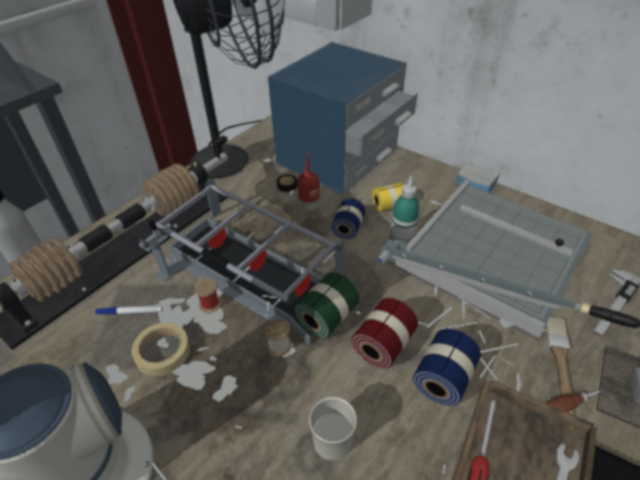

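View pics/wrist0.png

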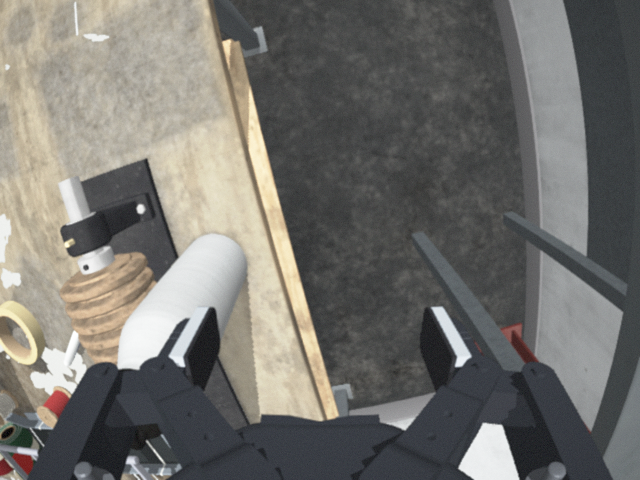

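Run:
```python
from h import *
f=grab('top','top1');P=pts(f)
np.save('P.npy',P);np.save('C.npy',f['color'])
C=cv2.cvtColor(f['color'],cv2.COLOR_RGB2BGR)
cv2.imwrite('pics/crop1.png',cv2.resize(C[200:360,140:480],None,fx=2.3,fy=2.3,interpolation=cv2.INTER_CUBIC))
print('table z',[P[v,u].round(4).tolist() for u,v in [(350,420),(450,350),(330,220),(200,350)]])
hsv=cv2.cvtColor(f['color'],cv2.COLOR_RGB2HSV);H,S,V=[hsv[...,i].astype(int) for i in range(3)]
for n,m in dict(red=((H<8)|(H>172))&(S>120),blue=(H>105)&(H<130)&(S>100),green=(H>55)&(H<95)&(S>80),yellow=(H>20)&(H<32)&(S>150)).items():
    k,l,st,ce=cv2.connectedComponentsWithStats(m.astype(np.uint8))
    for i in range(1,k):
        if st[i,4]>150:
            q=P[l==i];q=q[~np.isnan(q[:,0])]
            print(n,ce[i].round(0),st[i],'med',np.median(q,0).round(3),'zmax',np.percentile(q[:,2],98).round(3))
```

```text
table z [[0.1398, -0.1702, -0.0027], [0.3111, -0.411, -0.0044], [0.6218, -0.1134, -0.0017], [0.3003, 0.1946, 0.0019]]
red [222. 158.] [210 145  25  27 518] med [0.756 0.146 0.064] zmax 0.113
red [387. 261.] [369 253  36  17 590] med [ 0.522 -0.242  0.08 ] zmax 0.089
red [387. 288.] [370 280  36  17 579] med [ 0.459 -0.245  0.08 ] zmax 0.09
red [488. 336.] [479 316  19  40 468] med [ 0.35  -0.492  0.033] zmax 0.041
red [452. 392.] [434 374  34  36 566] med [ 0.214 -0.413  0.007] zmax 0.015
blue [283. 166.] [270 158  27  18 277] med [0.743 0.003 0.061] zmax 0.069
blue [289. 185.] [276 177  27  18 296] med [ 0.696 -0.012  0.061] zmax 0.07
blue [438. 260.] [421 252  36  18 536] med [ 0.526 -0.36   0.08 ] zmax 0.09
blue [440. 287.] [423 279  36  17 530] med [ 0.465 -0.365  0.08 ] zmax 0.089
blue [532. 392.] [510 365  44  54 748] med [ 0.222 -0.594  0.037] zmax 0.046
green [339. 159.] [328 144  25  25 291] med [ 0.748 -0.123  0.119] zmax 0.133
green [334. 265.] [317 257  36  17 537] med [ 0.51  -0.122  0.08 ] zmax 0.09
green [334. 292.] [317 284  35  17 540] med [ 0.448 -0.121  0.081] zmax 0.09
yellow [308. 114.] [295 105  25  22 275] med [ 0.869 -0.054  0.055] zmax 0.063
yellow [297. 131.] [284 119  26  24 342] med [ 0.829 -0.028  0.054] zmax 0.063
```

View pics/crop1.png

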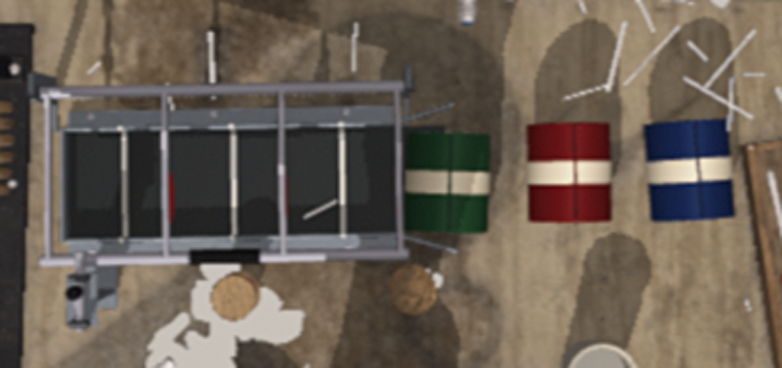

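Run:
```python
from h import *
f=grab('top');C=f['color'];P=pts(f)
g=cv2.cvtColor(C,cv2.COLOR_RGB2GRAY).astype(float)
# white lines: rows between rails
for u0 in (193,241,289):
    e=[]
    for v in range(258,300):
        row=g[v,u0-6:u0+7]; w=np.clip(row-np.median(row)-15,0,None)
        if w.max()>40: e.append((v,(w*np.arange(u0-6,u0+7)).sum()/w.sum()))
    e=np.array(e); a=np.array([ray(f,u,v,0) for v,u in e]); p=np.polyfit(a[:,0],a[:,1],1)
    print('line',u0,len(e),'v',e[0,0],e[-1,0],'x',a[:,0].min().round(4),a[:,0].max().round(4),'slope dy/dx',p[0].round(4),'y at x=.48',np.polyval(p,.48).round(4), 'depth z',np.nanmedian([P[int(v),int(round(u))][2] for v,u in e]).round(4))
# rack profile across at columns between bars
for u in (215,265,300):
    print(u,[(v,P[v,u,0].round(3),P[v,u,2].round(3)) for v in range(232,320,2)])
B=cv2.cvtColor(C,cv2.COLOR_RGB2BGR)
cv2.imwrite('pics/crop2.png',cv2.resize(B[225:345,150:270],None,fx=5,fy=5,interpolation=cv2.INTER_CUBIC))
```

```text
line 193 42 v 258.0 299.0 x 0.4223 0.5217 slope dy/dx 0.0452 y at x=.48 0.216 depth z 0.0007
line 241 42 v 258.0 299.0 x 0.4246 0.5241 slope dy/dx 0.036 y at x=.48 0.1005 depth z -0.0001
line 289 42 v 258.0 299.0 x 0.4269 0.5265 slope dy/dx 0.0303 y at x=.48 -0.0143 depth z 0.0012
215 [(232, np.float64(0.586), np.float64(0.0)), (234, np.float64(0.581), np.float64(0.003)), (236, np.float64(0.576), np.float64(0.004)), (238, np.float64(0.565), np.float64(0.105)), (240, np.float64(0.561), np.float64(0.105)), (242, np.float64(0.562), np.float64(-0.001)), (244, np.float64(0.557), np.float64(0.004)), (246, np.float64(0.552), np.float64(0.003)), (248, np.float64(0.547), np.float64(0.003)), (250, np.float64(0.542), np.float64(-0.003)), (252, np.float64(0.537), np.float64(-0.001)), (254, np.float64(0.533), np.float64(-0.001)), (256, np.float64(0.527), np.float64(0.008)), (258, np.float64(0.523), np.float64(0.005)), (260, np.float64(0.518), np.float64(-0.004)), (262, np.float64(0.513), np.float64(-0.006)), (264, np.float64(0.508), np.float64(0.004)), (266, np.float64(0.503), np.float64(0.003)),
[... 4436 characters left out ...]
454), np.float64(0.002)), (290, np.float64(0.449), np.float64(0.002)), (292, np.float64(0.444), np.float64(0.0)), (294, np.float64(0.44), np.float64(0.003)), (296, np.float64(0.435), np.float64(-0.003)), (298, np.float64(0.43), np.float64(0.006)), (300, np.float64(0.425), np.float64(-0.001)), (302, np.float64(0.421), np.float64(0.025)), (304, np.float64(0.416), np.float64(0.004)), (306, np.float64(0.411), np.float64(0.002)), (308, np.float64(0.411), np.float64(0.099)), (310, np.float64(0.407), np.float64(0.102)), (312, np.float64(0.402), np.float64(0.105)), (314, np.float64(0.391), np.float64(-0.004)), (316, np.float64(0.386), np.float64(-0.002)), (318, np.float64(0.382), np.float64(0.004))]
```

View pics/crop2.png

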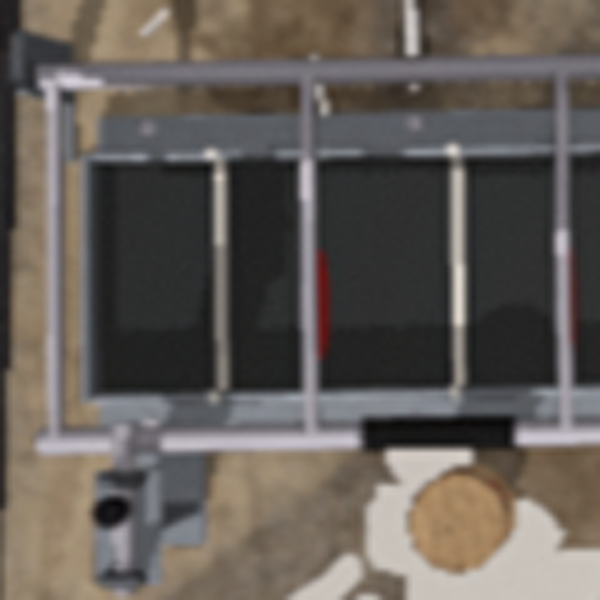

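Run:
```python
from h import *
f=grab('top');C=f['color'];P=pts(f)
print('sleeve top',ray(f,237.6,312.4,.108).round(4),'knob top',ray(f,150+112/5,225+509/5,.151).round(4), P[326:329,171:174,2].round(3).tolist())
print('spoolA',ray(f,150+460/5,225+520/5,.06).round(4))
g=f['color'].max(2)
# sleeve mask: dark & depth z>0.09
m=((g<45)&(P[...,2]>.09)&(P[...,2]<.12)).astype(np.uint8)
m[:300]=0;m[322:]=0
k,l,st,ce=cv2.connectedComponentsWithStats(m)
for i in range(1,k):
    if st[i,4]>20: print(ce[i],st[i],ray(f,*ce[i],.108).round(4))
# rail edges at z .024
for u in (215,265,300):
    col=f['color'][:,u].astype(int).sum(1)
    print(u,list(zip(range(250,262),col[250:262])),list(zip(range(298,310),col[298:310])))
for v in (256,303): print(ray(f,241,v,.024).round(4),ray(f,241,v,0).round(4))
# frame long rods: back rod & front bar by depth z in .095-.115
m=(P[...,2]>.092)&(P[...,2]<.118)
for name,(a,b) in dict(back=(232,246),front=(304,318)).items():
    q=[];
    for u in range(175,310):
        vs=[v for v in range(a,b) if m[v,u]]
        if 2<=len(vs)<=5: q.append(P[vs,u].mean(0))
    q=np.array(q);p=np.polyfit(q[:,1],q[:,0],1);print(name,len(q),p.round(4),q[:,2].mean().round(4), 'x at y=.1',np.polyval(p,.1).round(4))
```

```text
sleeve top [0.3988 0.0959 0.108 ] knob top [0.3675 0.2323 0.151 ] [[0.149, 0.149, 0.148], [0.15, 0.151, 0.149], [0.15, 0.149, 0.151]]
spoolA [0.3577 0.0895 0.06  ]
[119.47881356 312.09322034] [112 302  16  20 236] [0.3942 0.3607 0.108 ]
[237.82035928 311.00598802] [223 308  30   7 167] [0.4019 0.0955 0.108 ]
215 [(250, np.int64(281)), (251, np.int64(281)), (252, np.int64(283)), (253, np.int64(277)), (254, np.int64(308)), (255, np.int64(390)), (256, np.int64(270)), (257, np.int64(119)), (258, np.int64(95)), (259, np.int64(125)), (260, np.int64(134)), (261, np.int64(137))] [(298, np.int64(96)), (299, np.int64(94)), (300, np.int64(90)), (301, np.int64(91)), (302, np.int64(135)), (303, np.int64(293)), (304, np.int64(441)), (305, np.int64(422)), (306, np.int64(409)), (307, np.int64(414)), (308, np.int64(398)), (309, np.int64(309))]
265 [(250, np.int64(272)), (251, np.int64(273)), (252, np.int64(262)), (253, np.int64(282)), (254, np.int64(367)), (255, np.int64(281)), (256, np.int64(136)), (257, np.int64(94)), (258, np.int64(98)), (259, np.int64(110)), (260, np.int64(135)), (261, np.int64(1
[... 297 characters left out ...]
 (251, np.int64(288)), (252, np.int64(294)), (253, np.int64(289)), (254, np.int64(217)), (255, np.int64(123)), (256, np.int64(100)), (257, np.int64(108)), (258, np.int64(111)), (259, np.int64(110)), (260, np.int64(113)), (261, np.int64(111))] [(298, np.int64(114)), (299, np.int64(109)), (300, np.int64(119)), (301, np.int64(187)), (302, np.int64(256)), (303, np.int64(244)), (304, np.int64(277)), (305, np.int64(294)), (306, np.int64(282)), (307, np.int64(257)), (308, np.int64(280)), (309, np.int64(334))]
[0.5283 0.0999 0.024 ] [0.529  0.1022 0.    ]
[0.416  0.0968 0.024 ] [0.4149 0.0991 0.    ]
back 91 [-0.0394  0.5696] 0.1046 x at y=.1 0.5657
front 69 [-0.0388  0.4049] 0.1048 x at y=.1 0.4011
```

```bash
cat >> h.py <<'E'
O=np.array([.4730,.0995]);TH=.0387
c_,s_=np.cos(TH),np.sin(TH)
def w2r(p): d=np.array(p)[...,:2]-O; return np.stack([d[...,0]*c_+d[...,1]*s_,-d[...,0]*s_+d[...,1]*c_],-1)
def r2w(x,y): return np.array([O[0]+x*c_-y*s_,O[1]+x*s_+y*c_])
def go(x,y,z,turn=None):
    """shift needed (mm) in tool axes to rack point x,y (m), z, and turn to align tool x with rack x"""
    s=manip.state();r=R.from_rotvec(s['ee_rot']);p=np.array(s['position'])
    t=np.array([*r2w(x,y),z]);d=r.inv().apply(t-p)
    tx=r.apply([1,0,0]);a=np.arctan2(tx[1],tx[0])
    print('at rack',w2r(p).round(4),p[2].round(4),'need tool mm',(d*1e3).round(1),'norm',(d/.4).round(4),'yaw err',round(a-TH,4),'tilt',r.apply([0,0,1]).round(3),'F',np.round(s['contact_force'],1),'gap',round(s['finger_gap'],4),'t',round(s['time_s'],1))
E
python3 - <<'E'
from h import *
f=grab('top');P=pts(f)
for (x0,x1,y0,y1) in [(.1,.5,.25,.5),(.1,.5,.45,.7),(.2,.5,-.2,.25)]:
    m=(P[...,0]>x0)&(P[...,0]<x1)&(P[...,1]>y0)&(P[...,1]<y1); q=P[m]; i=np.argmax(q[:,2]); print(len(q),q[i].round(3),np.percentile(q[:,2],[90,98]).round(3))
f2=grab('scene')
# knob dark top in top view via depth z>0.135
m=((P[...,2]>.138)&(P[...,2]<.16)).astype(np.uint8);m[:, :160]=0;m[:,190:]=0;m[:310]=0;m[345:]=0
k,l,st,ce=cv2.connectedComponentsWithStats(m)
for i in range(1,k): print(ce[i],st[i],ray(f,*ce[i],.151).round(4),w2r(ray(f,*ce[i],.151)).round(4))
go(-.1003,.139,.23)
E
```

```text
18381 [0.189 0.458 0.257] [0.129 0.232]
4538 [0.131 0.513 0.315] [0.209 0.267]
23458 [0.37  0.238 0.157] [0.072 0.108]
[170.94871795 327.12820513] [168 324   7   7  39] [0.3668 0.2354 0.151 ] [-0.1009  0.1399]
at rack [-0.3208  0.4983] 0.2311 need tool mm [-289.8  306.2    1.2] norm [-0.7244  0.7654  0.003 ] yaw err 1.3083 tilt [-0. -0. -1.] F [-0.4 -0.2  0.6] gap 0.0856 t 0.4
```

Emit:
{"fn": "arm_command", "kwargs": {"moves": [0,0,-0.1,0,0,0,0,0,-0.1,0,0,0,0,0,0,0,0,0.0463,0,0,0,0,0,0.0463,0,0,0,0,0,0.0463,0,0,0,0,0,0.0463,0,0,0,0,0,0.0463,0,0,0,0,0,0.0463,0,0,0,0,0,0.0463,0,0,0,0,0,0.0463,0,0,0,0,0,0.0463,0,0,0,0,0,0], "grip": 0}}

```text
time_s: 1.6
position: [0.1332, 0.5851, 0.3113]
ee_rot: [-3.141, -0.058, -0.0]
contact_force: [-0.2, -0.0, 0.0]
finger_gap: 0.0855
```

```bash
python3 -c "
from h import *
go(-.1009,.1399,.23)"
```

```text
at rack [-0.3208  0.4983] 0.3113 need tool mm [220.6 358.   81.3] norm [0.5516 0.895  0.2032] yaw err -0.0021 tilt [ 0.  0. -1.] F [-0.2 -0.   0. ] gap 0.0855 t 1.6
```

Emit:
{"fn": "arm_command", "kwargs": {"moves": [0.055,0.0895,0,0,0,0,0.055,0.0895,0,0,0,0,0.055,0.0895,0,0,0,0,0.055,0.0895,0,0,0,0,0.055,0.0895,0,0,0,0,0.055,0.0895,0,0,0,0,0.055,0.0895,0,0,0,0,0.055,0.0895,0,0,0,0,0.055,0.0895,0,0,0,0,0.055,0.0895,0,0,0,0,0,0,0.1,0,0,0,0,0,0.1,0,0,0,0,0,0,0,0,0]}}

```text
time_s: 2.9
position: [0.3644, 0.2339, 0.2242]
ee_rot: [3.135, 0.063, -0.017]
contact_force: [-0.5, 0.4, -0.4]
finger_gap: 0.0855
```

```bash
python3 -c "
from h import *
go(-.1009,.1399,.126)
grab('wrist','w2')"
```

```text
at rack [-0.1033  0.1385] 0.2242 need tool mm [ 3.5 -1.9 98.2] norm [ 0.0087 -0.0047  0.2455] yaw err 0.0016 tilt [-0.011 -0.006 -1.   ] F [-0.5  0.4 -0.4] gap 0.0855 t 2.9
```

View pics/w2.png

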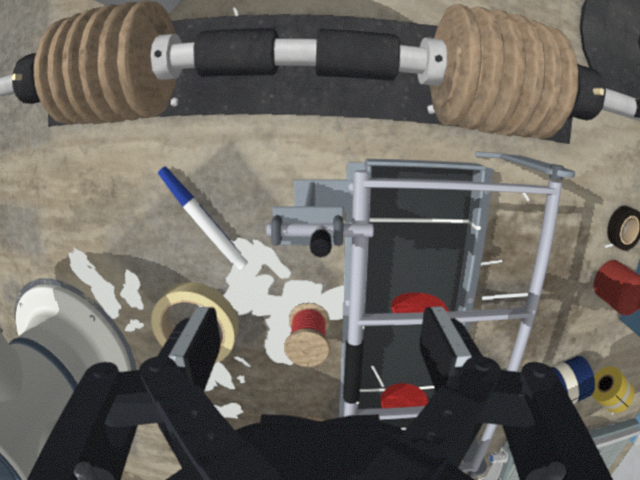

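Emit:
{"fn": "arm_command", "kwargs": {"moves": [0,0,0,0,0,0,0,0,0,0,0,0]}}

```text
time_s: 3.15
position: [0.3674, 0.2365, 0.2348]
ee_rot: [-3.139, -0.062, -0.007]
contact_force: [0.2, 1.0, 0.6]
finger_gap: 0.0857
```

```bash
python3 -c "
from h import *
go(-.1009,.1399,.126)"
```

```text
at rack [-0.1003  0.1409] 0.2348 need tool mm [ -1.2   1.3 108.8] norm [-0.0029  0.0032  0.2719] yaw err 0.001 tilt [ 0.005  0.002 -1.   ] F [0.2 1.  0.6] gap 0.0857 t 3.1
```

Emit:
{"fn": "arm_command", "kwargs": {"moves": [-0.001,0.002,0.052,0,0,0,0,0,0.052,0,0,0,0,0,0.052,0,0,0,0,0,0.052,0,0,0,0,0,0.04,0,0,0,0,0,0,0,0,0,0,0,0,0,0,0]}}

```text
time_s: 3.85
position: [0.3667, 0.2352, 0.1334]
ee_rot: [-3.14, -0.06, -0.002]
contact_force: [0.4, -0.4, 0.6]
finger_gap: 0.0855
```

```bash
python3 -c "
from h import *
go(-.1009,.1399,.126)
grab('wrist','w3')"
```

```text
at rack [-0.101   0.1397] 0.1334 need tool mm [ 0.1 -0.2  7.4] norm [ 0.0003 -0.0004  0.0186] yaw err -0.0003 tilt [ 0.001  0.001 -1.   ] F [ 0.4 -0.4  0.6] gap 0.0855 t 3.9
```

View pics/w3.png

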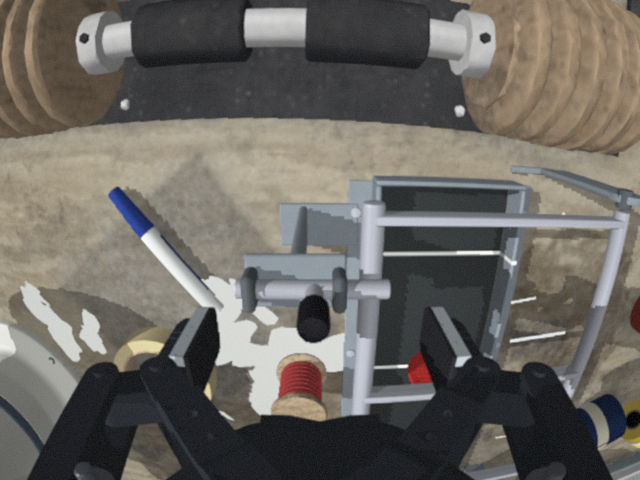

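Emit:
{"fn": "arm_command", "kwargs": {"moves": [0,0,0.013,0,0,0,0,0,0,0,0,0]}}

```text
time_s: 4.1
position: [0.3663, 0.2349, 0.1271]
ee_rot: [-3.141, -0.06, -0.001]
contact_force: [-0.3, -0.5, 0.3]
finger_gap: 0.0854
```

Emit:
{"fn": "arm_command", "kwargs": {"moves": [0,0,0,0,0,0,0,0,0,0,0,0,0,0,0,0,0,0,0,0,0,0,0,0,0,0,0,0,0,0,0,0,0,0,0,0,0,0,0,0,0,0,0,0,0,0,0,0], "grip": 255}}

```text
time_s: 4.9
position: [0.3652, 0.2348, 0.1272]
ee_rot: [3.141, 0.06, -0.003]
contact_force: [-5.4, -0.7, 2.6]
finger_gap: 0.0116
```

Emit:
{"fn": "arm_command", "kwargs": {"moves": [-0.01,0,0,0,0,0,-0.01,0,0,0,0,0,-0.01,0,0,0,0,0,-0.01,0,0,0,0,0,-0.01,0,0,0,0,0,-0.006,0,0,0,0,0,0,0,0,0,0,0,0,0,0,0,0,0]}}

```text
time_s: 5.7
position: [0.3435, 0.234, 0.1272]
ee_rot: [-3.141, -0.06, 0.001]
contact_force: [-1.4, -1.7, 5.9]
finger_gap: 0.0118
```

```bash
python3 -c "
from h import *
go(-.1229,.1399,.127)
f=grab('top','t3');P=pts(f)
C=cv2.imread('pics/t3.png');cv2.imwrite('pics/t3c.png',cv2.resize(C[270:345,150:270],None,fx=6,fy=6))
grab('wrist','w4')"
```

```text
at rack [-0.1242  0.1394] 0.1272 need tool mm [ 1.3 -0.5  0.2] norm [ 0.0033 -0.0013  0.0005] yaw err -0.0006 tilt [-0.001 -0.    -1.   ] F [-1.4 -1.7  5.9] gap 0.0118 t 5.7
```

View pics/w4.png

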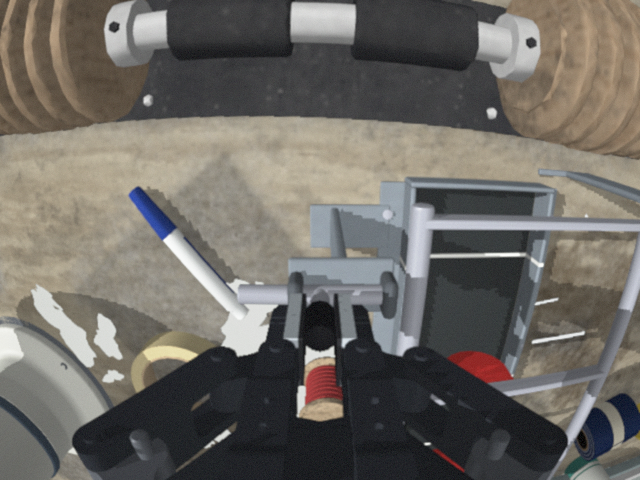

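Emit:
{"fn": "arm_command", "kwargs": {"moves": [0,0,0,0,0,0,0,0,0,0,0,0,0,0,0,0,0,0,0,0,0,0,0,0,0,0,-0.05,0,0,0,0,0,-0.05,0,0,0,0.032,0.087,0,0,0,0,0.032,0.087,0,0,0,0,0.032,0.087,0,0,0,0,0.032,0.087,0,0,0,0,0,0,0,0,0,0,0,0,0,0,0,0], "grip": 0}}

```text
time_s: 7.0
position: [0.4003, 0.0964, 0.1667]
ee_rot: [-3.141, -0.056, 0.001]
contact_force: [-0.1, 0.5, -0.1]
finger_gap: 0.0855
```

```bash
python3 -c "
from h import *
go(-.073,0,.081)
f=grab('top','t4');P=pts(f)
C=cv2.imread('pics/t4.png');cv2.imwrite('pics/t4c.png',cv2.resize(C[200:345,140:480],None,fx=2.3,fy=2.3))
grab('wrist','w5')"
```

```text
at rack [-0.0727 -0.0003] 0.1667 need tool mm [-0.2 -0.3 85.7] norm [-0.0005 -0.0006  0.2142] yaw err -0.0031 tilt [-0.001  0.    -1.   ] F [-0.1  0.5 -0.1] gap 0.0855 t 7.0
```

View pics/w5.png

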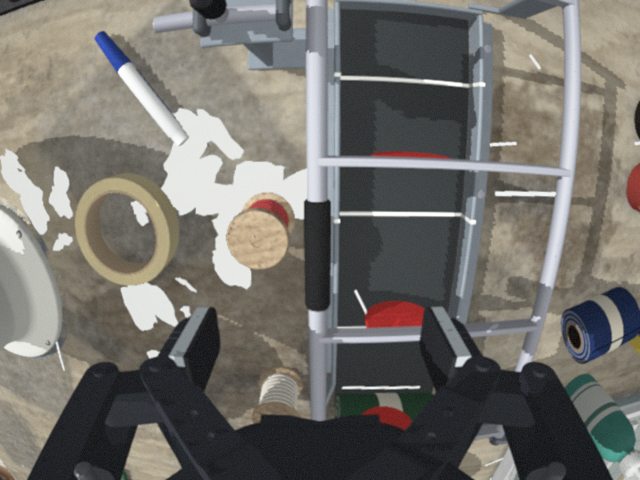

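View pics/t4c.png

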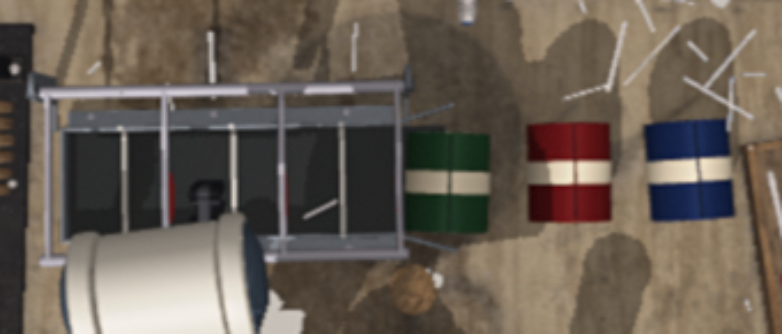

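Emit:
{"fn": "arm_command", "kwargs": {"moves": [0,0,0.0535,0,0,0,0,0,0.0535,0,0,0,0,0,0.0535,0,0,0,0,0,0.053,0,0,0,0,0,0,0,0,0,0,0,0,0,0,0]}}

```text
time_s: 7.7
position: [0.3999, 0.0977, 0.0818]
ee_rot: [-3.141, -0.062, 0.001]
contact_force: [-0.1, -0.9, 0.6]
finger_gap: 0.0854
```

Emit:
{"fn": "arm_command", "kwargs": {"moves": [0,0,0,0,0,0,0,0,0,0,0,0,0,0,0,0,0,0,0,0,0,0,0,0,0,0,0,0,0,0,0,0,0,0,0,0,0,0,0,0,0,0,0,0,0,0,0,0], "grip": 255}}

```text
time_s: 8.5
position: [0.3986, 0.0967, 0.082]
ee_rot: [3.141, 0.06, -0.007]
contact_force: [-10.0, -1.2, 7.6]
finger_gap: 0.0139
```

```bash
python3 -c "
from h import *
go(-.073,0,.081)
q=0
for q in np.arange(0,2.2,.1):
    print(round(q,2),((.092-.165*np.cos(q)+.073)*1e3).round(1),(165*np.sin(q)).round(1))
"
```

```text
at rack [-0.0745  0.0001] 0.082 need tool mm [1.5 0.1 1. ] norm [0.0037 0.0003 0.0025] yaw err -0.0007 tilt [-0.004 -0.    -1.   ] F [-10.   -1.2   7.6] gap 0.0139 t 8.5
0.0 -0.0 0.0
0.1 0.8 16.5
0.2 3.3 32.8
0.3 7.4 48.8
0.4 13.0 64.3
0.5 20.2 79.1
0.6 28.8 93.2
0.7 38.8 106.3
0.8 50.0 118.4
0.9 62.4 129.2
1.0 75.9 138.8
1.1 90.2 147.0
1.2 105.2 153.8
1.3 120.9 159.0
1.4 137.0 162.6
1.5 153.3 164.6
1.6 169.8 164.9
1.7 186.3 163.6
1.8 202.5 160.7
1.9 218.3 156.1
2.0 233.7 150.0
2.1 248.3 142.4
```

Emit:
{"fn": "arm_command", "kwargs": {"moves": [-0.001,0,-0.0412,0,0,0,0.0062,0,-0.0408,0,0,0,0.0102,0,-0.04,0,0,0,0.014,0,-0.0388,0,0,0,0,0,0,0,0,0]}}

```text
time_s: 9.0
position: [0.4104, 0.0972, 0.1464]
ee_rot: [3.141, 0.06, -0.008]
contact_force: [-8.5, -1.1, 1.8]
finger_gap: 0.0142
```

```bash
python3 -c "
from h import *
go(-.073+.013,0,.081+.0643)
print(manip.state()['ft_torque'])
grab('wrist','w6');grab('scene','s6')"
```

```text
at rack [-0.0626  0.0001] 0.1464 need tool mm [2.6 0.1 1.1] norm [0.0066 0.0003 0.0027] yaw err -0.0007 tilt [-0.005 -0.    -1.   ] F [-8.5 -1.1  1.8] gap 0.0142 t 9.0
[-0.09431505  1.76652236  0.05574533]
```

View pics/w6.png

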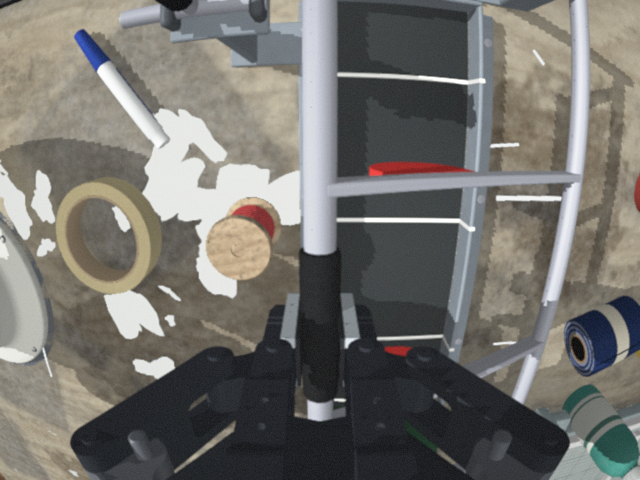

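Emit:
{"fn": "arm_command", "kwargs": {"moves": [0.018,0,-0.037,0,0,0,0.0215,0,-0.0352,0,0,0,0.025,0,-0.0328,0,0,0,0.028,0,-0.0302,0,0,0,0.031,0,-0.027,0,0,0,0.0338,0,-0.024,0,0,0,0.0358,0,-0.0205,0,0,0,0.0375,0,-0.017,0,0,0,0,0,0,0,0,0]}}

```text
time_s: 10.0
position: [0.5047, 0.1009, 0.2415]
ee_rot: [-3.14, -0.06, -0.009]
contact_force: [-7.9, 0.7, 23.2]
finger_gap: 0.0133
```

```bash
python3 -c "
from h import *
go(-.073+.1052,0,.081+.1538)
print(manip.state()['ft_torque'])
grab('wrist','w7');grab('scene','s7')"
```

```text
at rack [0.0317 0.0002] 0.2415 need tool mm [0.4 0.2 6.7] norm [0.0011 0.0006 0.0169] yaw err -0.0007 tilt [ 0.005  0.001 -1.   ] F [-7.9  0.7 23.2] gap 0.0133 t 10.0
[-0.01961695  1.36001447 -0.01125999]
```

View pics/s7.png

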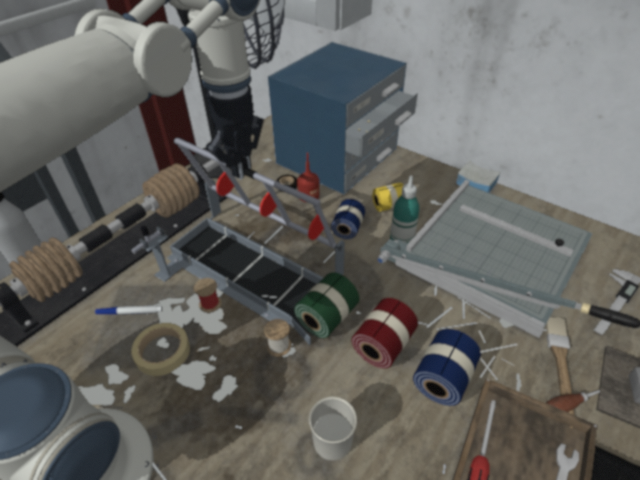

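Emit:
{"fn": "arm_command", "kwargs": {"moves": [0,0,0,0,0,0,0,0,0,0,0,0,0,0,0,0,0,0,0,0,0,0,0,0], "grip": 150}}

```text
time_s: 10.5
position: [0.504, 0.1007, 0.2344]
ee_rot: [3.141, 0.059, -0.002]
contact_force: [-0.4, 0.4, 0.4]
finger_gap: 0.0353
```

```bash
python3 -c "
from h import *
go(.1775,0,.232)
print(manip.state()['ft_torque'])
grab('wrist','w8')"
```

```text
at rack [ 0.031 -0.   ] 0.2344 need tool mm [ 1.465e+02 -1.000e-01  2.200e+00] norm [ 3.662e-01 -3.000e-04  5.600e-03] yaw err -0.0009 tilt [-0.001 -0.    -1.   ] F [-0.4  0.4  0.4] gap 0.0353 t 10.5
[0.00460734 0.00584037 0.01265341]
```

View pics/w8.png

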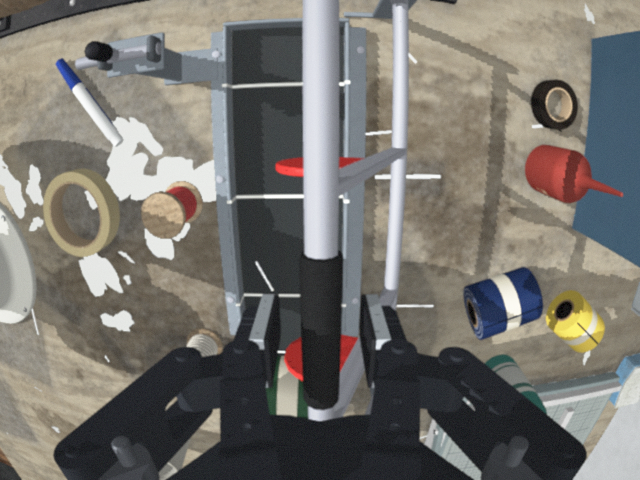

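Emit:
{"fn": "arm_command", "kwargs": {"moves": [0.04,0,0.003,0,0,0,0.04,0,0.003,0,0,0,0.04,0,0,0,0,0,0.04,0,0,0,0,0,0.04,0,0,0,0,0,0.04,0,0,0,0,0,0.04,0,0,0,0,0,0.04,0,0,0,0,0,0.03,0,0,0,0,0,0.016,0,0,0,0,0,0,0,0,0,0,0,0,0,0,0,0,0]}}

```text
time_s: 11.75
position: [0.6505, 0.1063, 0.233]
ee_rot: [-3.141, -0.059, -0.001]
contact_force: [-0.6, 0.1, -0.2]
finger_gap: 0.0353
```

```bash
python3 -c "
from h import *
go(.1775,0,.232)
print(manip.state()['ft_torque'])
grab('scene','s9');grab('wrist','w9')"
```

```text
at rack [ 1.777e-01 -1.000e-04] 0.233 need tool mm [-0.2 -0.1  1. ] norm [-0.0004 -0.0002  0.0026] yaw err -0.0008 tilt [ 0.001  0.    -1.   ] F [-0.6  0.1 -0.2] gap 0.0353 t 11.8
[-4.20806687e-03 -5.90304295e-05 -9.71712492e-03]
```

View pics/s9.png

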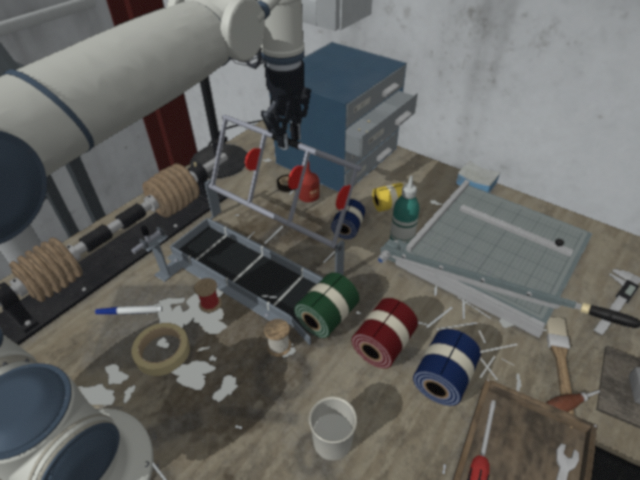

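View pics/w9.png

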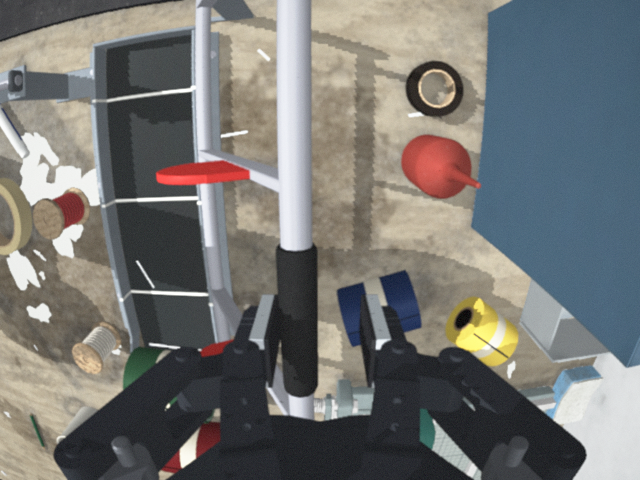

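Emit:
{"fn": "arm_command", "kwargs": {"moves": [0.01,0,0,0,0,0,0.006,0,0,0,0,0,0,0,0,0,0,0,-0.01,0,0,0,0,0,0,0,-0.08,0,0,0,0,0,-0.09,0,0,0,0,0,0,0,0,0]}}

```text
time_s: 12.55
position: [0.6537, 0.1065, 0.3085]
ee_rot: [-3.14, -0.059, -0.018]
contact_force: [0.5, 0.5, 1.9]
finger_gap: 0.0349
```

```bash
cat >> h.py <<'E'
def rolls(f):
    P=pts(f);hsv=cv2.cvtColor(f['color'],cv2.COLOR_RGB2HSV);H,S,V=[hsv[...,i].astype(int) for i in range(3)]
    out={}
    for n,m in dict(red=((H<8)|(H>172))&(S>120),blue=(H>105)&(H<130)&(S>100),green=(H>55)&(H<95)&(S>80)).items():
        Rk=w2r(P)
        m=m&(P[...,2]>.03)&(P[...,2]<.1)&(abs(Rk[...,0])<.16)&(Rk[...,1]>-.62)&(Rk[...,1]<.18)
        m=cv2.morphologyEx(m.astype(np.uint8),cv2.MORPH_CLOSE,np.ones((13,13)))
        k,l,st,ce=cv2.connectedComponentsWithStats(m)
        for i in range(1,k):
            if st[i,4]<700: continue
            cn=max(cv2.findContours((l==i).astype(np.uint8),cv2.RETR_EXTERNAL,cv2.CHAIN_APPROX_NONE)[0],key=cv2.contourArea)
            rc=cv2.minAreaRect(cn)
            c=w2r(ray(f,rc[0][0],rc[0][1],.052))
            b=cv2.boxPoints(rc);W=np.array([w2r(ray(f,*q,.052)) for q in b]);e=sorted([W[1]-W[0],W[2]-W[1]],key=lambda q:abs(q[0]))
            # refined centre: plane fit of axis from depth (cylinder ridge)
            out[n]=c
            print(n,'area',st[i,4],'centre rack mm',(c*1e3).round(1),'size',np.round([np.linalg.norm(q)*1e3 for q in e],0),'axis ang rel rack x',np.round((np.arctan2(e[1][1],e[1][0])+np.pi/2)%np.pi-np.pi/2,3))
    return out
E
python3 -c "
from h import *
go(0,-.28,.3)
f=grab('top','t10');rolls(f)
P=pts(f);Rk=w2r(P)
m=(P[...,2]>.15)&(Rk[...,1]>-.15)&(Rk[...,1]<-.07)&(Rk[...,0]>.13)&(Rk[...,0]<.25)
print(np.median(Rk[m],0),np.percentile(P[m][:,2],[50,90,100]),m.sum())
"
```

```text
at rack [ 0.1809 -0.    ] 0.3085 need tool mm [-180.7  280.1    6.2] norm [-0.4518  0.7003  0.0155] yaw err -0.0009 tilt [ 0.012  0.001 -1.   ] F [0.5 0.5 1.9] gap 0.0349 t 12.6
red area 1544 centre rack mm [   4.4 -347.6] size [ 84. 103.] axis ang rel rack x 0.002
blue area 1458 centre rack mm [   4.5 -470.6] size [ 83. 100.] axis ang rel rack x 0.038
green area 1508 centre rack mm [  -3.2 -222.2] size [ 83. 102.] axis ang rel rack x -0.057
[ 0.17606034 -0.110515  ] [0.24674965 0.24999803 0.66280173] 236
```

View pics/t10.png

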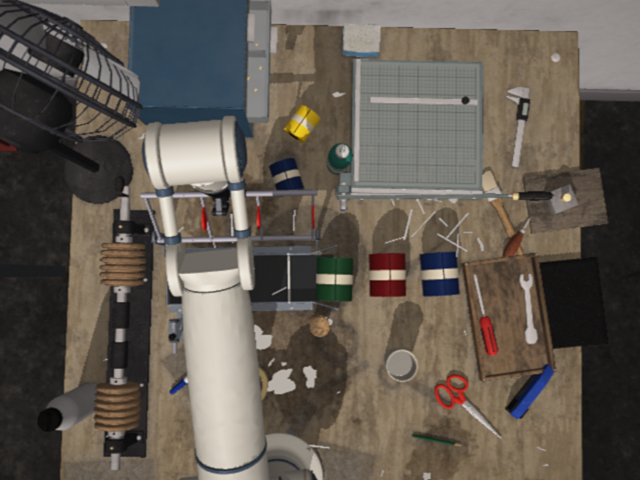

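Emit:
{"fn": "arm_command", "kwargs": {"moves": [-0.0565,0.089,0,0,0,0,-0.0565,0.089,0,0,0,0,-0.0565,0.089,0,0,0,0,-0.0565,0.089,0,0,0,0,-0.0565,0.089,0,0,0,0,-0.0565,0.089,0,0,0,0,-0.0565,0.089,0,0,0,0,-0.0565,0.089,0,0,0,0,0,0,0.1,0,0,0,0,0,0.1,0,0,0,0,0,0,0,0,0,0,0,0,0,0,0], "grip": 105}}

```text
time_s: 13.8
position: [0.4825, -0.1848, 0.2205]
ee_rot: [-3.14, -0.06, 0.003]
contact_force: [0.1, -0.1, 1.1]
finger_gap: 0.05
```

```bash
python3 -c "
from h import *
go(0,-.285,.025)
f=grab('top');rolls(f)
grab('wrist','w11')
"
```

```text
at rack [-0.0015 -0.2845] 0.2205 need tool mm [  1.8   0.7 195.5] norm [0.0045 0.0017 0.4887] yaw err -0.0007 tilt [-0.002  0.001 -1.   ] F [ 0.1 -0.1  1.1] gap 0.05 t 13.8
blue area 827 centre rack mm [   4.4 -471.2] size [ 82. 100.] axis ang rel rack x 0.04
green area 1142 centre rack mm [  -3.  -218.4] size [ 75. 102.] axis ang rel rack x -0.06
```

View pics/w11.png

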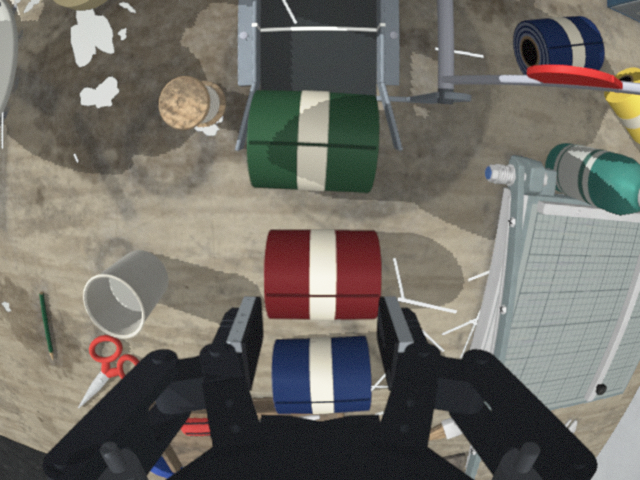

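Emit:
{"fn": "arm_command", "kwargs": {"moves": [0.004,0.001,0.09,0,0,0,0,0,0.09,0,0,0,0,0,0.09,0,0,0,0,0,0,0,0,0,0,0,0,0,0,0]}}

```text
time_s: 14.4
position: [0.4857, -0.1856, 0.1154]
ee_rot: [3.14, 0.06, 0.004]
contact_force: [0.8, -0.4, 0.6]
finger_gap: 0.0505
```

```bash
python3 -c "
from h import *
go(0,-.285,.025)
grab('wrist','w12');grab('scene','s12')
"
```

```text
at rack [ 0.0016 -0.2854] 0.1154 need tool mm [-1.8 -0.5 90.4] norm [-0.0045 -0.0011  0.226 ] yaw err -0.0003 tilt [ 0.002 -0.001 -1.   ] F [ 0.8 -0.4  0.6] gap 0.0505 t 14.4
```

View pics/w12.png

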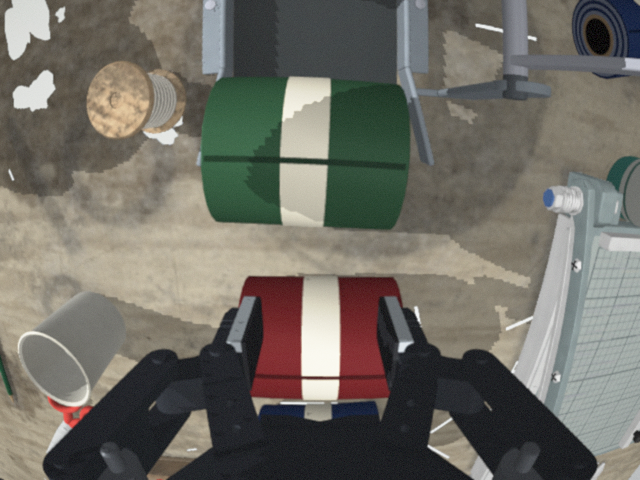

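View pics/s12.png

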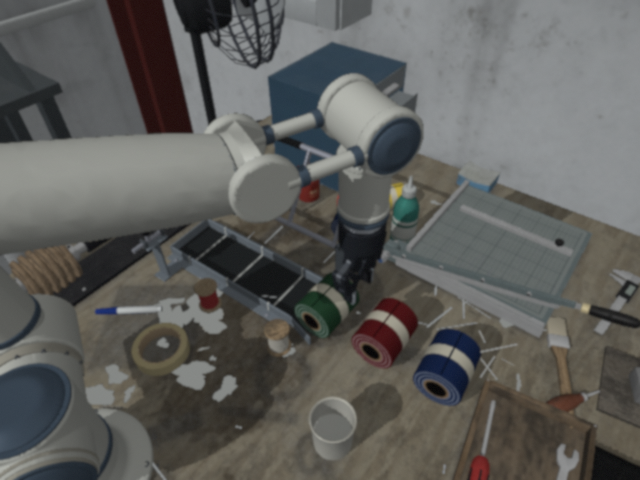

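Emit:
{"fn": "arm_command", "kwargs": {"moves": [-0.004,0,0.045,0,0,0,0,0,0.045,0,0,0,0,0,0.045,0,0,0,0,0,0.045,0,0,0,0,0,0.04,0,0,0,0,0,0,0,0,0,0,0,0,0,0,0]}}

```text
time_s: 15.2
position: [0.4842, -0.186, 0.0272]
ee_rot: [3.14, 0.06, 0.004]
contact_force: [-0.1, -0.6, 0.5]
finger_gap: 0.0506
```

```bash
sed -i 's/rc\[0\]\[1\],.052/rc[0][1],.043/; s/ray(f,\*q,.052)/ray(f,*q,.043)/' h.py; python3 -c "
from h import *
go(0,-.285,.025)
f=grab('top');rolls(f)
grab('wrist','w13')
"
```

```text
at rack [ 2.000e-04 -2.857e-01] 0.0272 need tool mm [-0.2 -0.7  2.2] norm [-0.0004 -0.0017  0.0055] yaw err -0.0008 tilt [ 0.003 -0.001 -1.   ] F [-0.1 -0.6  0.5] gap 0.0506 t 15.2
blue area 1456 centre rack mm [   4.3 -472.7] size [ 83. 100.] axis ang rel rack x 0.04
green area 939 centre rack mm [  -2.6 -220.4] size [ 81. 102.] axis ang rel rack x -0.023
```

View pics/w13.png

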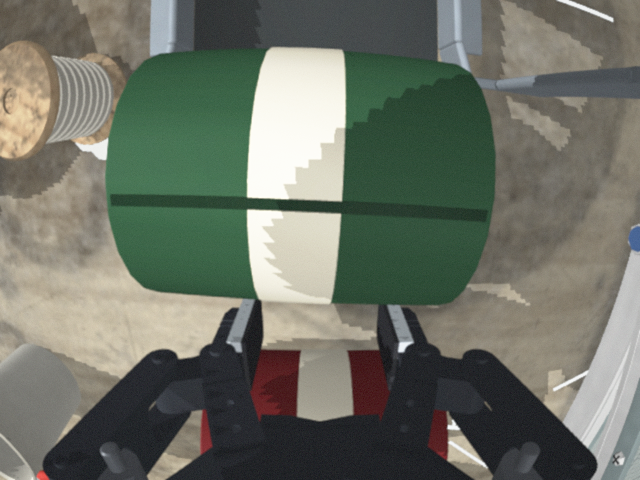

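Emit:
{"fn": "arm_command", "kwargs": {"moves": [0,-0.005,0,0,0,0,0,-0.008,0,0,0,0,0,-0.01,0,0,0,0,0,-0.01,0,0,0,0,0,-0.012,0,0,0,0,0,-0.012,0,0,0,0,0,-0.012,0,0,0,0,0,-0.012,0,0,0,0,0,-0.012,0,0,0,0,0,-0.012,0,0,0,0]}}

```text
time_s: 16.3
position: [0.4814, -0.143, 0.0248]
ee_rot: [-3.141, -0.06, 0.0]
contact_force: [-0.9, -0.6, -0.2]
finger_gap: 0.0506
```

```bash
python3 -c "
from h import *
go(0,.045,.027)
grab('wrist','w14')
"
```

```text
at rack [-0.001  -0.2427] 0.0248 need tool mm [   0.8 -287.7   -2.2] norm [ 0.002  -0.7192 -0.0054] yaw err -0.0007 tilt [-0.  0. -1.] F [-0.9 -0.6 -0.2] gap 0.0506 t 16.3
```

View pics/w14.png

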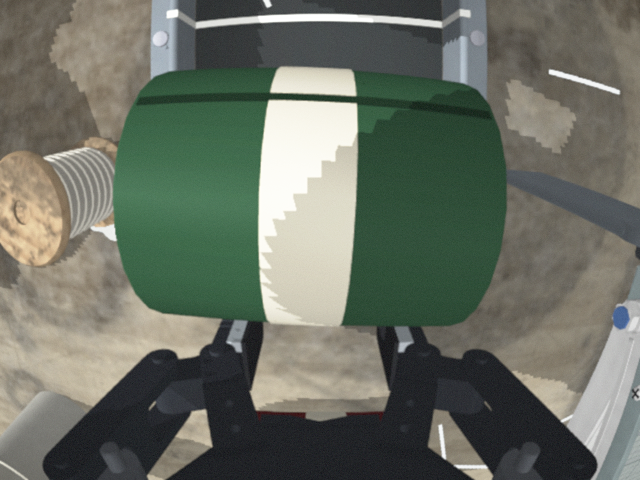

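Emit:
{"fn": "arm_command", "kwargs": {"moves": [0,-0.013,0,0,0,0,0,-0.014,0,0,0,0,0,-0.015,0,0,0,0,0,-0.015,0,0,0,0,0,-0.015,0,0,0,0,0,-0.015,0,0,0,0,0,-0.015,0,0,0,0,0,-0.015,0,0,0,0,0,-0.015,0,0,0,0,0,-0.015,0,0,0,0,0,-0.015,0,0,0,0,0,-0.015,0,0,0,0,0,-0.015,0,0,0,0,0,-0.015,0,0,0,0,0,-0.015,0,0,0,0,0,-0.015,0,0,0,0,0,-0.015,0,0,0,0,0,-0.015,0,0,0,0]}}

```text
time_s: 18.15
position: [0.4773, -0.0363, 0.0249]
ee_rot: [3.141, 0.059, 0.0]
contact_force: [0.6, 0.9, -0.5]
finger_gap: 0.0504
```

```bash
python3 -c "
from h import *
go(0,.045,.027)
grab('wrist','w15')
"
```

```text
at rack [-0.0009 -0.1358] 0.0249 need tool mm [   0.8 -180.8   -2.1] norm [ 0.0019 -0.4521 -0.0053] yaw err -0.0008 tilt [ 0. -0. -1.] F [ 0.6  0.9 -0.5] gap 0.0504 t 18.1
```

View pics/w15.png

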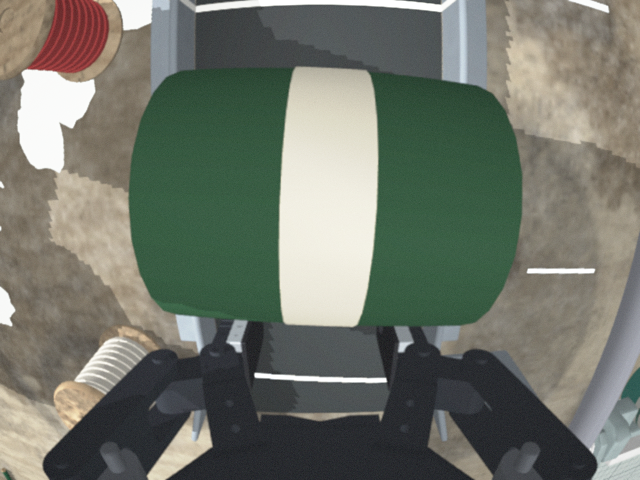

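Emit:
{"fn": "arm_command", "kwargs": {"moves": [0,-0.013,0,0,0,0,0,-0.014,0,0,0,0,0,-0.015,0,0,0,0,0,-0.015,0,0,0,0,0,-0.015,0,0,0,0,0,-0.015,0,0,0,0,0,-0.015,0,0,0,0,0,-0.015,0,0,0,0,0,-0.015,0,0,0,0,0,-0.015,0,0,0,0,0,-0.015,0,0,0,0,0,-0.015,0,0,0,0,0,-0.015,0,0,0,0,0,-0.015,0,0,0,0,0,-0.015,0,0,0,0,0,-0.015,0,0,0,0,0,-0.015,0,0,0,0,0,-0.015,0,0,0,0]}}

```text
time_s: 20.0
position: [0.4733, 0.0704, 0.0249]
ee_rot: [3.141, 0.06, 0.0]
contact_force: [-0.0, -2.7, 1.3]
finger_gap: 0.0502
```

```bash
python3 -c "
from h import *
go(0,.045,.027)
grab('wrist','w16')
"
```

```text
at rack [-0.0008 -0.0291] 0.0249 need tool mm [  0.8 -74.1  -2.1] norm [ 0.0019 -0.1852 -0.0053] yaw err -0.0008 tilt [ 0. -0. -1.] F [-0.  -2.7  1.3] gap 0.0502 t 20.0
```

View pics/w16.png

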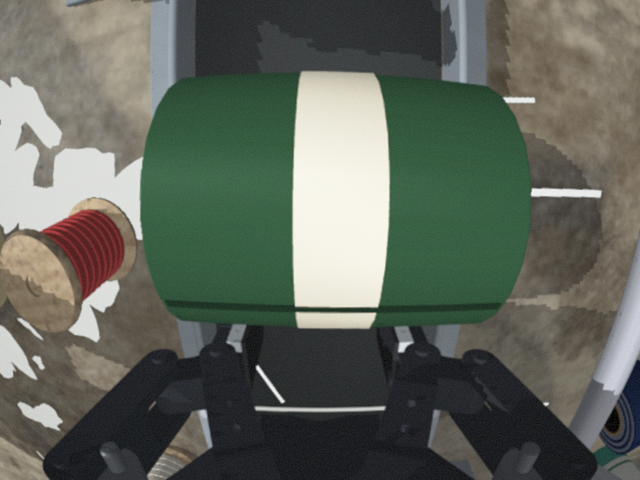

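Emit:
{"fn": "arm_command", "kwargs": {"moves": [0.001,-0.012,0,0,0,0,0,-0.0125,0,0,0,0,0,-0.0125,0,0,0,0,0,-0.0125,0,0,0,0,0,-0.0125,0,0,0,0,0,-0.0125,0,0,0,0,0,-0.0125,0,0,0,0,0,-0.0125,0,0,0,0,0,-0.0125,0,0,0,0,0,-0.0125,0,0,0,0,0,-0.0125,0,0,0,0,0,-0.0125,0,0,0,0,0,-0.0125,0,0,0,0,0,-0.01,0,0,0,0,0,-0.008,0,0,0,0,0,-0.005,0,0,0,0,0,-0.002,0,0,0,0,0,0,0,0,0,0]}}

```text
time_s: 21.85
position: [0.4708, 0.1449, 0.0249]
ee_rot: [-3.141, -0.06, 0.0]
contact_force: [0.6, -1.2, 1.5]
finger_gap: 0.0503
```

```bash
python3 -c "
from h import *
go(0,.061,.027)
grab('wrist','w17');rolls(grab('top','t17'));f=grab('scene','s17');rolls(f)
"
```

```text
at rack [-0.0004  0.0454] 0.0249 need tool mm [  0.4 -15.6  -2.1] norm [ 0.001  -0.0389 -0.0054] yaw err -0.0006 tilt [-0.  0. -1.] F [ 0.6 -1.2  1.5] gap 0.0503 t 21.9
red area 1537 centre rack mm [   4.4 -348.9] size [ 84. 103.] axis ang rel rack x -0.002
blue area 1458 centre rack mm [   4.5 -472.7] size [ 83. 100.] axis ang rel rack x 0.038
red area 1908 centre rack mm [  19.8 -350.1] size [ 94. 122.] axis ang rel rack x -0.001
blue area 2344 centre rack mm [  12.9 -474.3] size [ 89. 136.] axis ang rel rack x 0.045
```

View pics/w17.png

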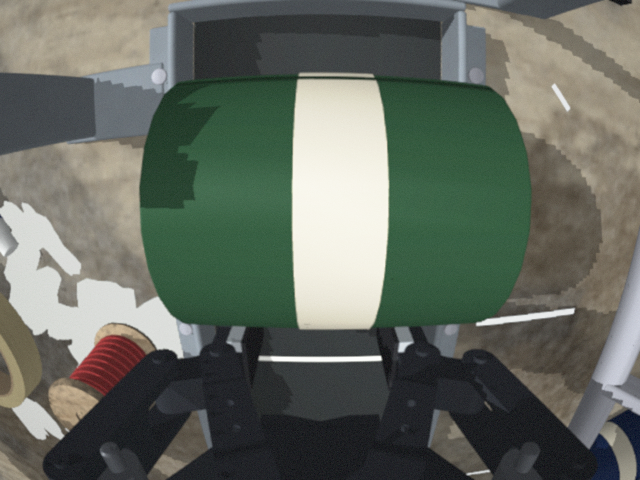

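View pics/t17.png

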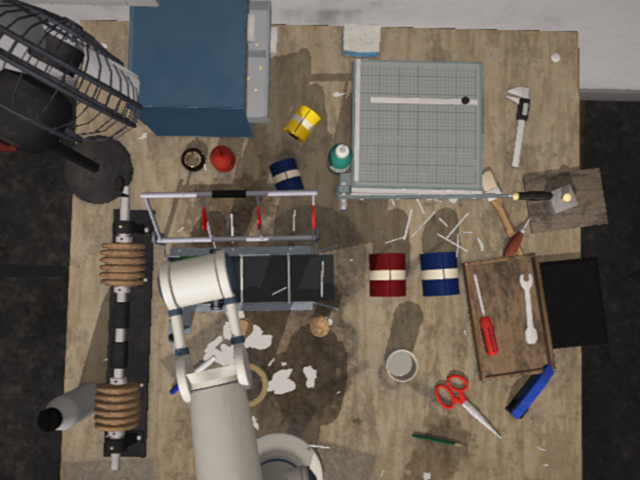

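View pics/s17.png

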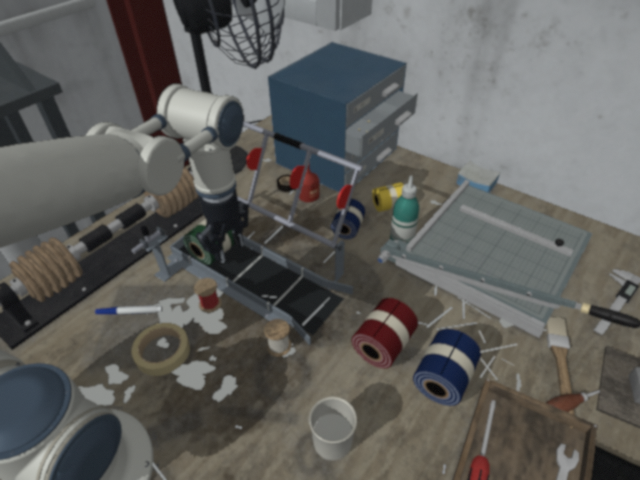

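Emit:
{"fn": "arm_command", "kwargs": {"moves": [0,-0.006,0,0,0,0,0,-0.008,0,0,0,0,0,-0.008,0,0,0,0,0,-0.007,0,0,0,0,0,-0.005,0,0,0,0,0,-0.002,0,0,0,0,0,0,0,0,0,0,0,0,0,0,0,0,0,0,0,0,0,0]}}

```text
time_s: 22.9
position: [0.47, 0.1593, 0.0246]
ee_rot: [-3.141, -0.06, 0.001]
contact_force: [0.1, -0.7, -0.4]
finger_gap: 0.0502
```

```bash
python3 -c "
from h import *
go(0,.061,.027)
"
```

```text
at rack [-0.0007  0.0599] 0.0246 need tool mm [ 0.6 -1.1 -2.4] norm [ 0.0016 -0.0028 -0.0061] yaw err -0.0006 tilt [-0.001  0.    -1.   ] F [ 0.1 -0.7 -0.4] gap 0.0502 t 22.9
```

Emit:
{"fn": "arm_command", "kwargs": {"moves": [0,0.01,0,0,0,0,0,0.015,0,0,0,0,0,0,-0.06,0,0,0,0,0,-0.1,0,0,0,0,0,-0.1,0,0,0,0,0.1,-0.1,0,0,0,0,0.11,0,0,0,0,0,0.11,0,0,0,0,0,0.11,0,0,0,0,0,0.11,0,0,0,0,0,0,0,0,0,0]}}

```text
time_s: 24.0
position: [0.4782, -0.0671, 0.164]
ee_rot: [3.139, 0.049, -0.001]
contact_force: [-0.4, 0.6, -0.3]
finger_gap: 0.0503
```

```bash
python3 -c "
from h import *
go(0,-.411,.027)
rolls(grab('top','t18'))
"
```

```text
at rack [-0.0012 -0.1667] 0.164 need tool mm [  3.1 244.  137.5] norm [0.0078 0.6101 0.3438] yaw err -0.0074 tilt [-0.    -0.002 -1.   ] F [-0.4  0.6 -0.3] gap 0.0503 t 24.0
red area 1543 centre rack mm [   4.3 -348.8] size [ 84. 103.] axis ang rel rack x 0.002
blue area 1460 centre rack mm [   4.4 -472.7] size [ 83. 101.] axis ang rel rack x 0.04
green area 1602 centre rack mm [  6.  114.9] size [ 85. 101.] axis ang rel rack x -0.009
```

View pics/t18.png

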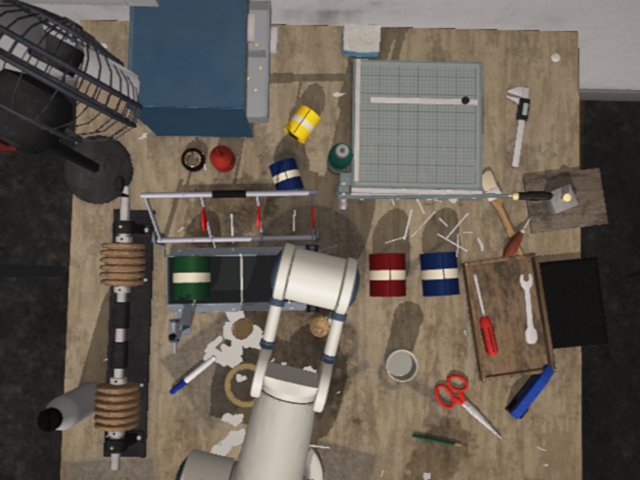

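Emit:
{"fn": "arm_command", "kwargs": {"moves": [0.008,0.1,-0.02,0,0,0,0,0.11,0,0,0,0,0,0.11,0,0,0,0,0,0.11,0,0,0,0,0,0.11,0,0,0,0,0,0.07,0,0,0,0,0,0,0,0,0,0,0,0,0,0,0,0]}}

```text
time_s: 24.85
position: [0.4914, -0.305, 0.1718]
ee_rot: [-3.14, -0.06, 0.001]
contact_force: [-0.3, -0.6, 0.3]
finger_gap: 0.0501
```

```bash
python3 -c "
from h import *
go(0.002,-.411,.027)
"
```

```text
at rack [ 0.0027 -0.4049] 0.1718 need tool mm [ -0.6   6.3 144.8] norm [-0.0016  0.0157  0.3621] yaw err -0.0008 tilt [-0.     0.001 -1.   ] F [-0.3 -0.6  0.3] gap 0.0501 t 24.9
```

Emit:
{"fn": "arm_command", "kwargs": {"moves": [-0.001,0.016,0.06,0,0,0,0,0,0.07,0,0,0,0,0,0,0,0,0,0,0,0,0,0,0]}}

```text
time_s: 25.25
position: [0.4912, -0.3106, 0.1204]
ee_rot: [-3.14, -0.062, 0.001]
contact_force: [0.1, 0.1, 0.0]
finger_gap: 0.0502
```

```bash
python3 -c "
from h import *
go(0.002,-.411,.027)
grab('wrist','w19');rolls(grab('scene'))
"
```

```text
at rack [ 0.0023 -0.4105] 0.1204 need tool mm [-0.3  0.6 93.4] norm [-0.0007  0.0015  0.2336] yaw err 0.001 tilt [-0.001  0.001 -1.   ] F [0.1 0.1 0. ] gap 0.0502 t 25.2
red area 1534 centre rack mm [  15.9 -346.7] size [ 94. 131.] axis ang rel rack x 0.064
blue area 2382 centre rack mm [  13.2 -474.3] size [ 89. 137.] axis ang rel rack x 0.045
```

View pics/w19.png

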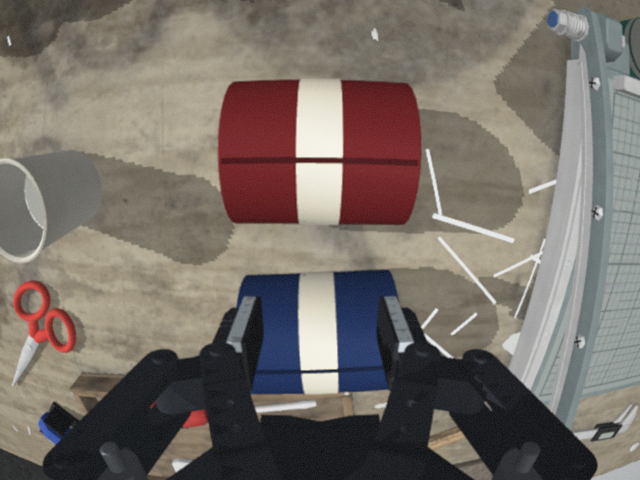

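Emit:
{"fn": "arm_command", "kwargs": {"moves": [0,0,0.05,0,0,0,0,0,0.05,0,0,0,0,0,0.05,0,0,0,0,0,0.05,0,0,0,0,0,0.035,0,0,0,0,0,0,0,0,0,0,0,0,0,0,0]}}

```text
time_s: 26.05
position: [0.4915, -0.3124, 0.0274]
ee_rot: [3.14, 0.06, 0.002]
contact_force: [0.2, 0.8, -0.1]
finger_gap: 0.0499
```

```bash
python3 -c "
from h import *
go(0.00,-.054,.027)
grab('wrist','w20')
"
```

```text
at rack [ 0.0026 -0.4123] 0.0274 need tool mm [-2.800e+00 -3.583e+02  1.000e-01] norm [-7.100e-03 -8.958e-01  3.000e-04] yaw err -0.0007 tilt [ 0.001 -0.001 -1.   ] F [ 0.2  0.8 -0.1] gap 0.0499 t 26.1
```

View pics/w20.png

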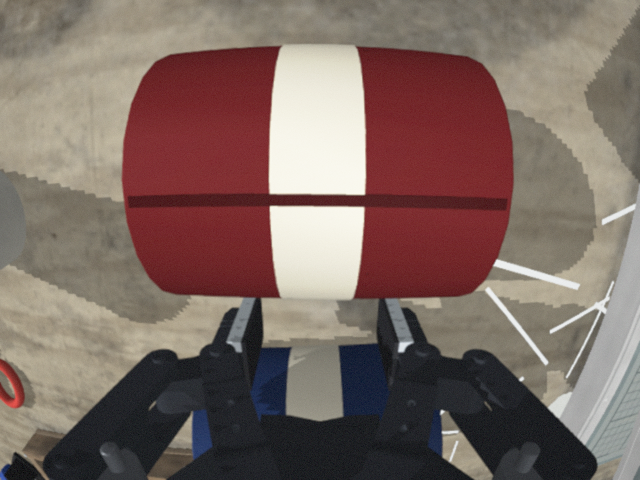

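Emit:
{"fn": "arm_command", "kwargs": {"moves": [0,-0.005,0,0,0,0,0,-0.008,0,0,0,0,0,-0.01,0,0,0,0,0,-0.012,0,0,0,0,0,-0.014,0,0,0,0,0,-0.015,0,0,0,0,0,-0.015,0,0,0,0,0,-0.015,0,0,0,0,0,-0.015,0,0,0,0,0,-0.015,0,0,0,0,0,-0.015,0,0,0,0,0,-0.015,0,0,0,0,0,-0.015,0,0,0,0,0,-0.015,0,0,0,0,0,-0.015,0,0,0,0,0,-0.015,0,0,0,0,0,-0.015,0,0,0,0,0,-0.015,0,0,0,0]}}

```text
time_s: 27.9
position: [0.4873, -0.2142, 0.0262]
ee_rot: [3.141, 0.06, 0.0]
contact_force: [-0.7, -0.3, 0.2]
finger_gap: 0.0504
```

```bash
python3 -c "
from h import *
go(0.00,-.054,.027)
grab('wrist','w21')
"
```

```text
at rack [ 0.0022 -0.314 ] 0.0262 need tool mm [  -2.4 -260.    -0.8] norm [-0.0059 -0.6499 -0.0019] yaw err -0.0008 tilt [ 0. -0. -1.] F [-0.7 -0.3  0.2] gap 0.0504 t 27.9
```

View pics/w21.png

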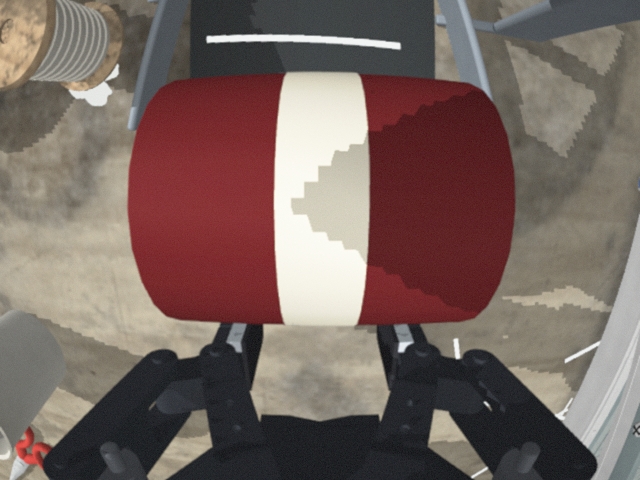

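Emit:
{"fn": "arm_command", "kwargs": {"moves": [-0.0003,-0.015,0,0,0,0,-0.0003,-0.015,0,0,0,0,-0.0003,-0.015,0,0,0,0,-0.0003,-0.015,0,0,0,0,-0.0003,-0.015,0,0,0,0,-0.0003,-0.015,0,0,0,0,-0.0003,-0.015,0,0,0,0,-0.0003,-0.015,0,0,0,0,-0.0003,-0.015,0,0,0,0,-0.0003,-0.015,0,0,0,0,-0.0003,-0.015,0,0,0,0,-0.0003,-0.015,0,0,0,0,-0.0003,-0.015,0,0,0,0,-0.0003,-0.015,0,0,0,0,-0.0003,-0.015,0,0,0,0,-0.0003,-0.015,0,0,0,0,0,-0.015,0,0,0,0,0,-0.015,0,0,0,0,0,-0.015,0,0,0,0,0,-0.015,0,0,0,0]}}

```text
time_s: 29.95
position: [0.4808, -0.0943, 0.0263]
ee_rot: [3.141, 0.06, 0.0]
contact_force: [-0.9, -0.3, 0.6]
finger_gap: 0.0501
```

```bash
python3 -c "
from h import *
go(0.00,-.054,.027)
grab('wrist','w22')
"
```

```text
at rack [ 0.0003 -0.194 ] 0.0263 need tool mm [  -0.4 -140.    -0.8] norm [-0.0011 -0.35   -0.0019] yaw err -0.0008 tilt [ 0. -0. -1.] F [-0.9 -0.3  0.6] gap 0.0501 t 29.9
```

View pics/w22.png

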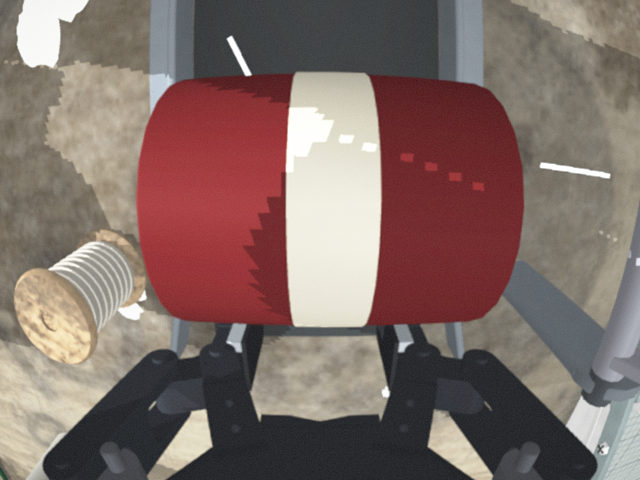

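Emit:
{"fn": "arm_command", "kwargs": {"moves": [0,-0.015,0,0,0,0,0,-0.015,0,0,0,0,0,-0.015,0,0,0,0,0,-0.015,0,0,0,0,0,-0.015,0,0,0,0,0,-0.015,0,0,0,0,0,-0.015,0,0,0,0,0,-0.015,0,0,0,0,0,-0.015,0,0,0,0,0,-0.015,0,0,0,0,0,-0.015,0,0,0,0,0,-0.015,0,0,0,0,0,-0.015,0,0,0,0,0,-0.015,0,0,0,0,0,-0.015,0,0,0,0,0,-0.013,0,0,0,0,0,-0.012,0,0,0,0,0,-0.01,0,0,0,0,0,-0.01,0,0,0,0,0,-0.01,0,0,0,0]}}

```text
time_s: 32.0
position: [0.477, 0.017, 0.0267]
ee_rot: [3.14, 0.059, 0.002]
contact_force: [-0.1, -2.7, 2.2]
finger_gap: 0.0505
```

```bash
python3 -c "
from h import *
go(0.00,-.055,.027)
grab('wrist','w23')
"
```

```text
at rack [ 0.0008 -0.0826] 0.0267 need tool mm [ -0.8 -27.6  -0.3] norm [-0.0021 -0.069  -0.0008] yaw err -0.0012 tilt [ 0.001 -0.001 -1.   ] F [-0.1 -2.7  2.2] gap 0.0505 t 32.0
```

View pics/w23.png

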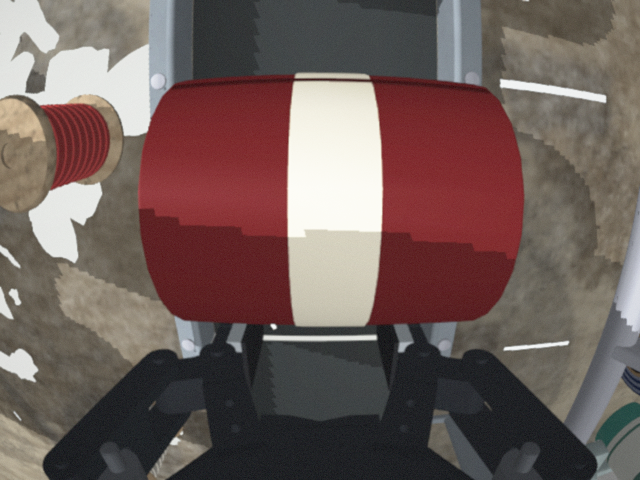

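Emit:
{"fn": "arm_command", "kwargs": {"moves": [0,-0.01,0,0,0,0,0,-0.01,0,0,0,0,0,-0.01,0,0,0,0,0,-0.009,0,0,0,0,0,-0.008,0,0,0,0,0,-0.007,0,0,0,0,0,-0.006,0,0,0,0,0,-0.005,0,0,0,0,0,-0.003,0,0,0,0,0,0,0,0,0,0,0,0,0,0,0,0,0,0,0,0,0,0]}}

```text
time_s: 33.25
position: [0.4752, 0.0446, 0.0259]
ee_rot: [-3.14, -0.06, 0.001]
contact_force: [0.6, -0.8, 0.1]
finger_gap: 0.0501
```

```bash
python3 -c "
from h import *
go(0,-.055,.027)
"
```

```text
at rack [ 0.0001 -0.055 ] 0.0259 need tool mm [-0.1  0.  -1.1] norm [-0.0003  0.0001 -0.0028] yaw err -0.0006 tilt [-0.001  0.001 -1.   ] F [ 0.6 -0.8  0.1] gap 0.0501 t 33.2
```

Emit:
{"fn": "arm_command", "kwargs": {"moves": [0,0.01,0,0,0,0,0,0.015,0,0,0,0,0,0,-0.06,0,0,0,0,0,-0.1,0,0,0,0,0,-0.1,0,0,0,0,0.1,-0.1,0,0,0,0,0.11,0,0,0,0,0,0.11,0,0,0,0,0,0.11,0,0,0,0,0,0.11,0,0,0,0,0,0.11,0,0,0,0,0,0,0,0,0,0]}}

```text
time_s: 34.45
position: [0.4845, -0.2258, 0.1647]
ee_rot: [3.14, 0.05, -0.003]
contact_force: [-0.2, -0.1, 0.4]
finger_gap: 0.0502
```

```bash
python3 -c "
from h import *
go(0.002,-.545,.027)
rolls(grab('top','t24'))
"
```

```text
at rack [-0.0011 -0.3255] 0.1647 need tool mm [  4.8 219.4 137.9] norm [0.0119 0.5484 0.3447] yaw err -0.0066 tilt [-0.002 -0.001 -1.   ] F [-0.2 -0.1  0.4] gap 0.0502 t 34.5
red area 1568 centre rack mm [ 6.2 -0.7] size [ 85. 101.] axis ang rel rack x -0.014
green area 1589 centre rack mm [  6.  114.9] size [ 85. 101.] axis ang rel rack x -0.009
```

View pics/t24.png

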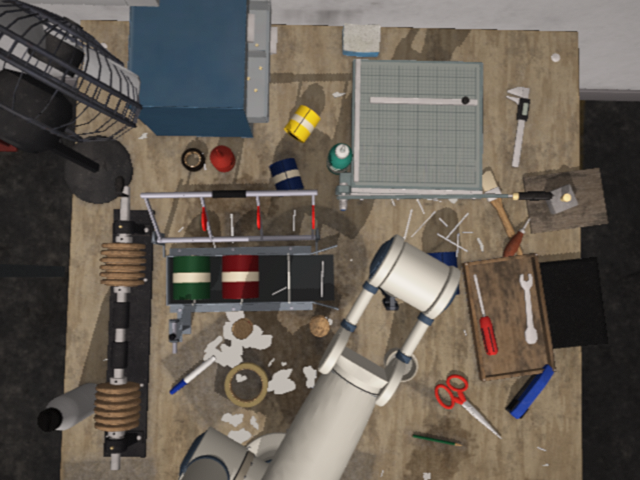

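```bash
python3 -c "
from h import *
f=manip.grab_frame('top');P=pts(f);Rk=w2r(P)
P0=np.load('P.npy');R0=w2r(P0)
for v in (256,262,268,275,282,290,298):
    print(v,[(u,int(R0[v,u,0]*1e3),int(R0[v,u,1]*1e3),int(P0[v,u,2]*1e3)) for u in range(450,492,3)])
"
```

```text
256 [(450, 44, -490, 80), (453, 44, -499, 72), (456, 46, -525, -1), (459, 46, -532, 0), (462, 46, -540, -2), (465, 46, -548, -4), (468, 46, -555, -5), (471, 45, -561, 0), (474, 45, -570, -4), (477, 45, -576, 0), (480, 45, -583, 0), (483, 45, -590, 1), (486, 45, -597, 3), (489, 44, -604, 3)]
262 [(450, 30, -489, 83), (453, 30, -498, 73), (456, 30, -507, 64), (459, 31, -533, -5), (462, 31, -539, 0), (465, 30, -537, 32), (468, 30, -544, 35), (471, 30, -553, 28), (474, 30, -558, 34), (477, 30, -568, 27), (480, 30, -572, 38), (483, 30, -580, 33), (486, 30, -589, 28), (489, 29, -595, 33)]
268 [(450, 16, -487, 88), (453, 16, -497, 77), (456, 16, -507, 62), (459, 17, -531, 1), (462, 16, -535, 10), (465, 16, -539, 25), (468, 16, -546, 25), (471, 16, -557, 10), (474, 16, -566, 7), (477, 16, -572, 12), (480, 16, -580, 9), (483, 15, -588, 6), (486, 15, -596, 2), (489, 15, -601, 12)]
275 [(450, 0, -488, 83), (453, 0, -496, 79), (456, 0, -505, 70), (459, 0, -531, -1), (462, 0, -538, 0), (465, 0, -537, 28), (468, 0, -542, 37), (471, 0, -558, 5), (474, 0, -558, 31), (477, 0, -573, 3), (480, 0, -580, 6), (483, -1, -587, 6), (486, -1, -594, 9), (489, -1, -602, 7)]Traceback (most recent call last):
  File "<string>", line 6, in <module>
    print(v,[(u,int(R0[v,u,0]*1e3),int(R0[v,u,1]*1e3),int(P0[v,u,2]*1e3)) for u in range(450,492,3)])
                ~~~^^^^^^^^^^^^^^^
ValueError: cannot convert float NaN to integer
```

```bash
python3 -c "
from h import *
P=np.load('P.npy');Rk=w2r(P)
for x0 in (-.06,-.04,-.02,0,.02):
    m=(Rk[...,0]>x0)&(Rk[...,0]<x0+.02)&(Rk[...,1]<-.532)&(Rk[...,1]>-.57)&(P[...,2]>.018)
    q=P[m][:,2]; print(x0,m.sum(),np.percentile(q,[20,50,80,95]).round(3),'y',Rk[m][:,1].max().round(4),np.median(Rk[m][:,1]).round(4))
f=grab('scene','s25');P=pts(f);Rk=w2r(P)
C=cv2.imread('pics/s25.png');cv2.imwrite('pics/s25c.png',cv2.resize(C[300:480,380:640],None,fx=3,fy=3,interpolation=cv2.INTER_CUBIC))
for x0 in (-.06,-.04,-.02,0,.02):
    m=(Rk[...,0]>x0)&(Rk[...,0]<x0+.02)&(Rk[...,1]<-.532)&(Rk[...,1]>-.57)&(P[...,2]>.018)&(P[...,2]<.07)
    if m.sum(): q=P[m][:,2]; print(x0,m.sum(),np.percentile(q,[20,50,80,95]).round(3),'y',Rk[m][:,1].max().round(4),np.median(Rk[m][:,1]).round(4))
"
```

```text
-0.06 56 [0.023 0.029 0.033 0.035] y -0.5425 -0.5484
-0.04 63 [0.024 0.028 0.033 0.035] y -0.5396 -0.5472
-0.02 75 [0.024 0.029 0.033 0.036] y -0.5373 -0.5464
0 41 [0.026 0.031 0.033 0.036] y -0.5352 -0.5393
0.02 64 [0.028 0.031 0.034 0.036] y -0.5335 -0.5492
-0.06 84 [0.027 0.031 0.032 0.033] y -0.5443 -0.5503
-0.04 103 [0.024 0.03  0.031 0.033] y -0.5423 -0.5498
-0.02 113 [0.024 0.029 0.031 0.033] y -0.5396 -0.5486
0 65 [0.029 0.03  0.032 0.032] y -0.5375 -0.5426
0.02 151 [0.024 0.03  0.032 0.033] y -0.5369 -0.5565
```

View pics/s25c.png

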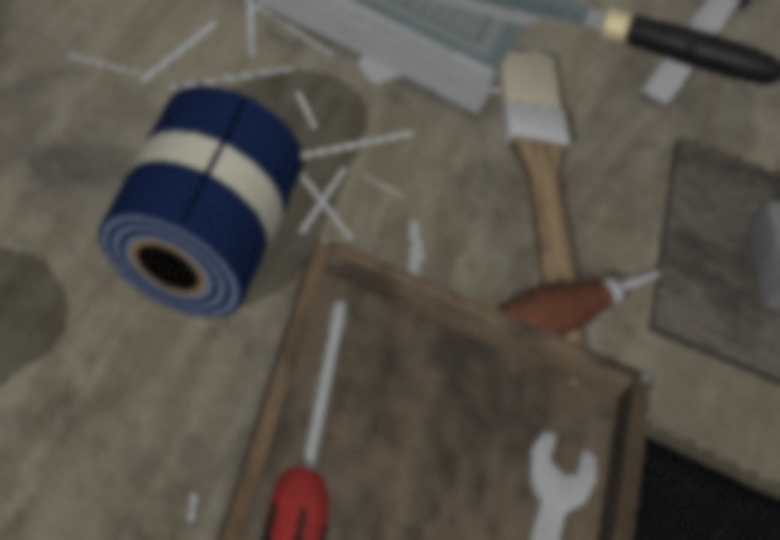

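Emit:
{"fn": "arm_command", "kwargs": {"moves": [0.004,0.1,0,0,0,0,0.004,0.11,0,0,0,0,0.004,0.11,0,0,0,0,0,0.11,0,0,0,0,0,0.07,0,0,0,0,0,0,0,0,0,0,0,0,0,0,0,0,0,0,0,0,0,0], "grip": 255}}

```text
time_s: 35.4
position: [0.4987, -0.4187, 0.1659]
ee_rot: [-3.141, -0.063, -0.001]
contact_force: [0.8, 0.8, 0.2]
finger_gap: -0.0001
```

```bash
python3 -c "
from h import *
go(0.004,-.5325,.038)
rolls(grab('top','t26'))
grab('wrist','w26')
"
```

```text
at rack [ 0.0056 -0.5188] 0.1659 need tool mm [ -1.7  13.7 127.9] norm [-0.0043  0.0343  0.3197] yaw err 0.0013 tilt [ 0.  0. -1.] F [0.8 0.8 0.2] gap -0.0001 t 35.4
red area 1571 centre rack mm [ 6.2 -0.7] size [ 85. 101.] axis ang rel rack x -0.014
blue area 1451 centre rack mm [   4.5 -472.4] size [ 84. 100.] axis ang rel rack x 0.025
green area 1587 centre rack mm [  6.  114.9] size [ 85. 101.] axis ang rel rack x -0.009
```

View pics/w26.png

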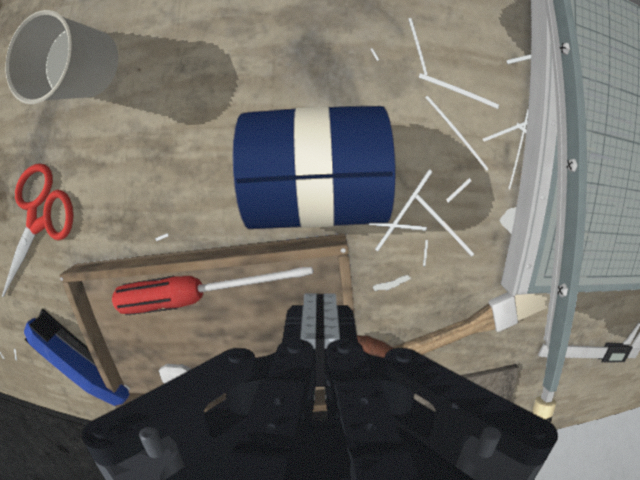

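Emit:
{"fn": "arm_command", "kwargs": {"moves": [-0.003,0.034,0,0,0,0,0,0,0.08,0,0,0,0,0,0.08,0,0,0,0,0,0.08,0,0,0,0,0,0,0,0,0,0,0,0,0,0,0,0,0,0,0,0,0]}}

```text
time_s: 36.2
position: [0.4982, -0.4352, 0.0726]
ee_rot: [3.138, 0.06, 0.004]
contact_force: [0.4, -0.4, 0.1]
finger_gap: 0.0003
```

```bash
python3 -c "
from h import *
go(0.004,-.5325,.038)
grab('wrist','w27')
"
```

```text
at rack [ 0.0045 -0.5353] 0.0726 need tool mm [-0.6 -2.9 34.5] norm [-0.0016 -0.0073  0.0864] yaw err -0.0007 tilt [ 0.003 -0.003 -1.   ] F [ 0.4 -0.4  0.1] gap 0.0003 t 36.2
```

View pics/w27.png

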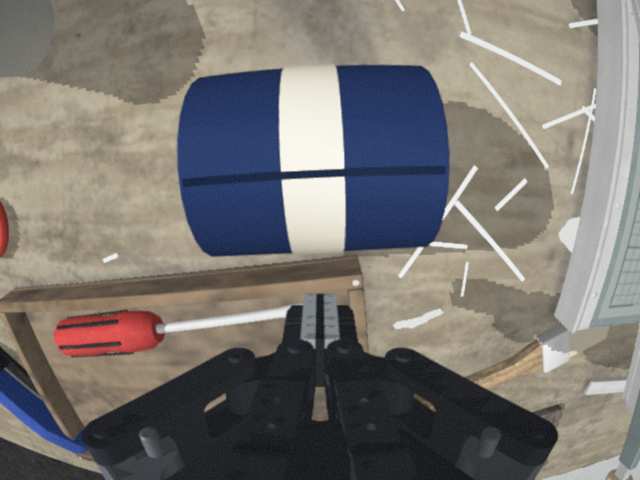

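Emit:
{"fn": "arm_command", "kwargs": {"moves": [0,0,0.03,0,0,0,0,0,0.03,0,0,0,0,0,0.018,0,0,0,0,0,0,0,0,0,0,0,0,0,0,0]}}

```text
time_s: 36.75
position: [0.4971, -0.434, 0.0378]
ee_rot: [-3.14, -0.06, 0.001]
contact_force: [0.0, 0.1, 0.5]
finger_gap: 0.0002
```

```bash
python3 -c "
from h import *
go(0.004,-.47,.038)
grab('wrist','w28')
"
```

```text
at rack [ 0.0035 -0.534 ] 0.0378 need tool mm [  0.5 -64.   -0.2] norm [ 0.0012 -0.16   -0.0004] yaw err -0.0007 tilt [-0.001  0.001 -1.   ] F [0.  0.1 0.5] gap 0.0002 t 36.8
```

View pics/w28.png

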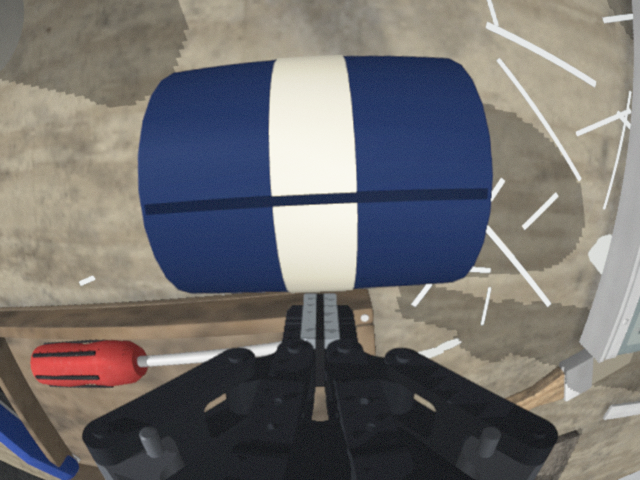

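Roll centred slightly left of the fingers; push it clear of the tray (about 55 mm), stop, and then re-open for the two-finger push.

Emit:
{"fn": "arm_command", "kwargs": {"moves": [0,-0.006,0,0,0,0,0,-0.008,0,0,0,0,0,-0.01,0,0,0,0,0,-0.012,0,0,0,0,0,-0.012,0,0,0,0,0,-0.012,0,0,0,0,0,-0.012,0,0,0,0,0,-0.012,0,0,0,0,0,-0.012,0,0,0,0,0,-0.012,0,0,0,0,0,-0.012,0,0,0,0,0,-0.01,0,0,0,0,0,-0.008,0,0,0,0,0,-0.006,0,0,0,0,0,-0.004,0,0,0,0,0,0,0,0,0,0]}}

```text
time_s: 38.4
position: [0.4951, -0.3749, 0.0384]
ee_rot: [3.141, 0.06, 0.0]
contact_force: [0.1, -0.3, 0.9]
finger_gap: -0.0002
```

```bash
python3 -c "
from h import *
go(0.004,-.47,.026)
grab('wrist','w29')
"
```

```text
at rack [ 0.0037 -0.4749] 0.0384 need tool mm [ 0.3 -4.9 12.4] norm [ 0.0007 -0.0123  0.031 ] yaw err -0.0007 tilt [ 0. -0. -1.] F [ 0.1 -0.3  0.9] gap -0.0002 t 38.4
```

View pics/w29.png

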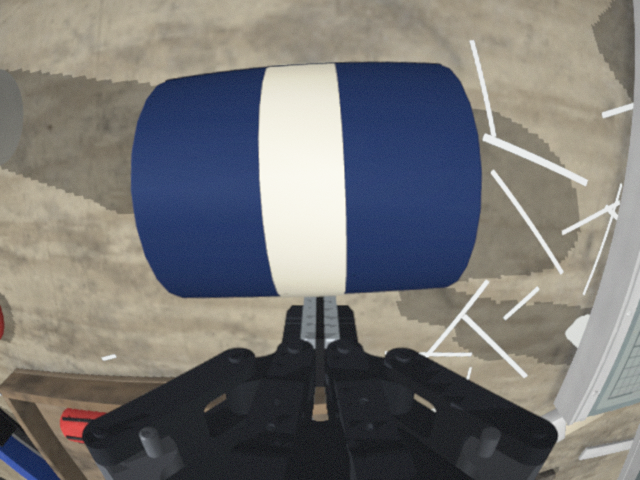

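Emit:
{"fn": "arm_command", "kwargs": {"moves": [0,0.015,0,0,0,0,-0.004,0.01,0.015,0,0,0,-0.004,0,0.015,0,0,0,0,0,0,0,0,0,0,0,0,0,0,0], "grip": 105}}

```text
time_s: 38.95
position: [0.4919, -0.385, 0.0257]
ee_rot: [-3.14, -0.059, 0.001]
contact_force: [-1.1, -0.0, 0.1]
finger_gap: 0.0505
```

```bash
python3 -c "
from h import *
go(0.0,-.17,.026)
f=grab('top','t30');rolls(f)
grab('wrist','w30')
"
```

```text
at rack [ 1.000e-04 -4.849e-01] 0.0257 need tool mm [  -0.5 -314.9   -0. ] norm [-1.100e-03 -7.871e-01 -1.000e-04] yaw err -0.0011 tilt [-0.001  0.001 -1.   ] F [-1.1 -0.   0.1] gap 0.0505 t 39.0
red area 1570 centre rack mm [ 6.2 -0.7] size [ 85. 101.] axis ang rel rack x -0.014
blue area 1383 centre rack mm [   1.7 -413.9] size [ 82. 100.] axis ang rel rack x 0.024
green area 1599 centre rack mm [  6.  114.9] size [ 85. 101.] axis ang rel rack x -0.009
```

View pics/w30.png

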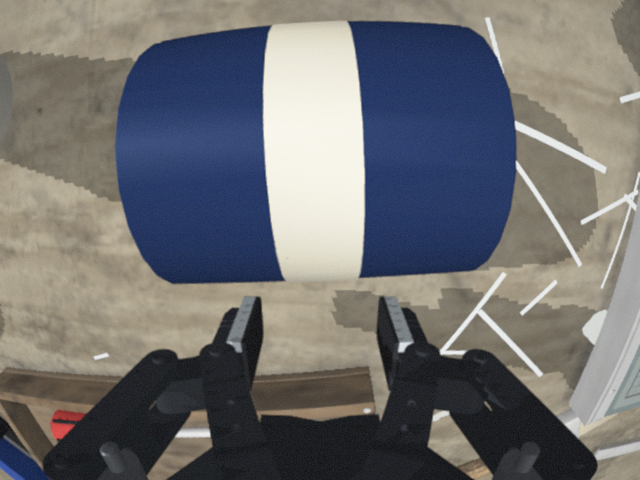

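Emit:
{"fn": "arm_command", "kwargs": {"moves": [0,-0.012,0,0,0,0,0,-0.012,0,0,0,0,0,-0.01,0,0,0,0,0,-0.008,0,0,0,0,0,-0.008,0,0,0,0,0,-0.01,0,0,0,0,0,-0.012,0,0,0,0,0,-0.014,0,0,0,0,0,-0.015,0,0,0,0,0,-0.015,0,0,0,0,0,-0.015,0,0,0,0,0,-0.015,0,0,0,0,0,-0.015,0,0,0,0,0,-0.015,0,0,0,0,0,-0.015,0,0,0,0,0,-0.015,0,0,0,0,0,-0.015,0,0,0,0,0,-0.015,0,0,0,0]}}

```text
time_s: 40.85
position: [0.4887, -0.2903, 0.0264]
ee_rot: [3.141, 0.059, 0.0]
contact_force: [0.2, -0.2, -0.8]
finger_gap: 0.0504
```

```bash
python3 -c "
from h import *
go(0.0,-.17,.026)
grab('wrist','w31')
"
```

```text
at rack [ 0.0006 -0.3901] 0.0264 need tool mm [  -0.8 -220.1    0.4] norm [-0.0019 -0.5504  0.001 ] yaw err -0.0009 tilt [ 0. -0. -1.] F [ 0.2 -0.2 -0.8] gap 0.0504 t 40.9
```

View pics/w31.png

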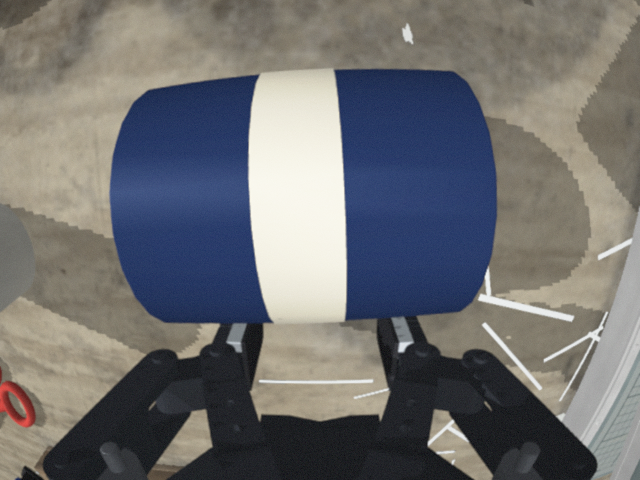

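Emit:
{"fn": "arm_command", "kwargs": {"moves": [0,-0.015,0,0,0,0,0,-0.015,0,0,0,0,0,-0.015,0,0,0,0,0,-0.015,0,0,0,0,0,-0.015,0,0,0,0,0,-0.015,0,0,0,0,0,-0.015,0,0,0,0,0,-0.015,0,0,0,0,0,-0.015,0,0,0,0,0,-0.015,0,0,0,0,0,-0.015,0,0,0,0,0,-0.015,0,0,0,0]}}

```text
time_s: 42.1
position: [0.4859, -0.2184, 0.0264]
ee_rot: [3.141, 0.06, 0.0]
contact_force: [0.3, -0.6, 0.8]
finger_gap: 0.05
```

```bash
python3 -c "
from h import *
go(0.0,-.17,.026)
grab('wrist','w32')
"
```

```text
at rack [ 0.0006 -0.3181] 0.0264 need tool mm [  -0.7 -148.1    0.4] norm [-0.0019 -0.3703  0.001 ] yaw err -0.0008 tilt [ 0. -0. -1.] F [ 0.3 -0.6  0.8] gap 0.05 t 42.1
```

View pics/w32.png

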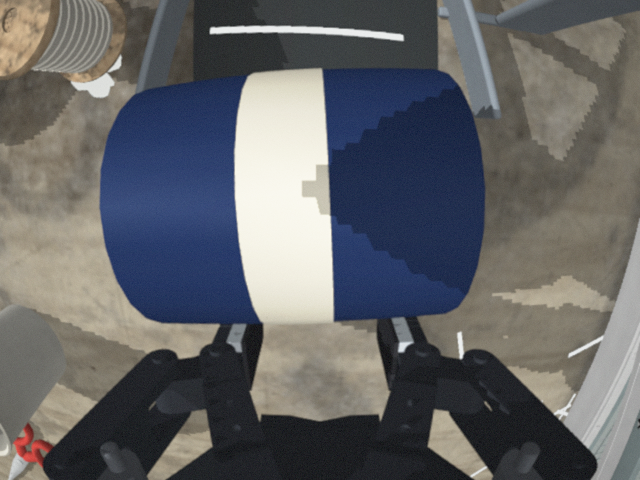

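Emit:
{"fn": "arm_command", "kwargs": {"moves": [-0.002,-0.014,0,0,0,0,-0.002,-0.013,0,0,0,0,-0.002,-0.012,0,0,0,0,-0.002,-0.012,0,0,0,0,-0.002,-0.012,0,0,0,0,-0.002,-0.012,0,0,0,0,-0.002,-0.012,0,0,0,0,-0.002,-0.012,0,0,0,0,-0.002,-0.012,0,0,0,0,0,-0.012,0,0,0,0]}}

```text
time_s: 43.15
position: [0.4769, -0.1704, 0.0269]
ee_rot: [3.139, 0.059, 0.001]
contact_force: [-0.4, -4.5, 2.5]
finger_gap: 0.05
```

```bash
python3 -c "
from h import *
go(0.0,-.17,.026)
grab('wrist','w33')
"
```

```text
at rack [-0.0065 -0.2699] 0.0269 need tool mm [  6.4 -99.9   0.7] norm [ 0.0161 -0.2498  0.0017] yaw err -0.0008 tilt [ 0.    -0.002 -1.   ] F [-0.4 -4.5  2.5] gap 0.05 t 43.1
```

View pics/w33.png

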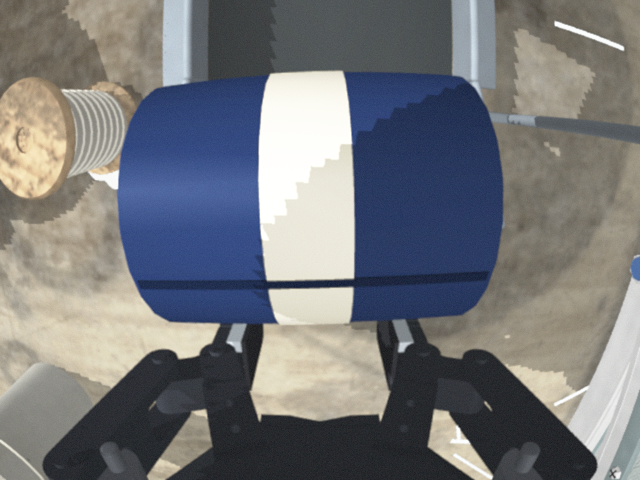

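Emit:
{"fn": "arm_command", "kwargs": {"moves": [0,-0.01,0,0,0,0,0,-0.01,0,0,0,0,0,-0.01,0,0,0,0,0,-0.01,0,0,0,0,0,-0.01,0,0,0,0,0,-0.01,0,0,0,0,0,-0.01,0,0,0,0,0,-0.01,0,0,0,0,0,-0.01,0,0,0,0,0,-0.01,0,0,0,0]}}

```text
time_s: 44.2
position: [0.4751, -0.1293, 0.0261]
ee_rot: [-3.14, -0.06, 0.001]
contact_force: [1.0, -2.6, 0.8]
finger_gap: 0.0506
```

```bash
python3 -c "
from h import *
go(0.0,-.17,.026)
grab('wrist','w34');
"
```

```text
at rack [-0.0067 -0.2287] 0.0261 need tool mm [  6.7 -58.7   0.1] norm [ 0.0167 -0.1468  0.0003] yaw err -0.0006 tilt [-0.001  0.001 -1.   ] F [ 1.  -2.6  0.8] gap 0.0506 t 44.2
```

View pics/w34.png

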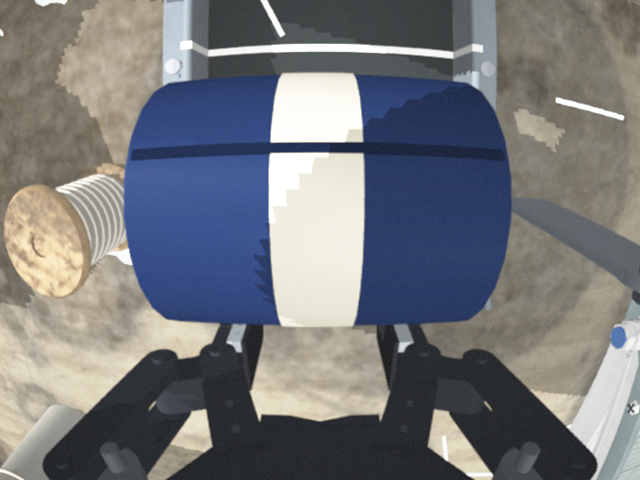

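Emit:
{"fn": "arm_command", "kwargs": {"moves": [0.002,-0.012,0,0,0,0,0.002,-0.012,0,0,0,0,0.002,-0.012,0,0,0,0,0.002,-0.012,0,0,0,0,0.002,-0.012,0,0,0,0,0.002,-0.012,0,0,0,0,0,-0.012,0,0,0,0,0,-0.012,0,0,0,0,0,-0.011,0,0,0,0,0,-0.009,0,0,0,0,0,-0.008,0,0,0,0,0,-0.007,0,0,0,0,0,-0.006,0,0,0,0,0,-0.005,0,0,0,0,0,-0.0035,0,0,0,0,0,0,0,0,0,0,0,0,0,0,0,0,0,0,0,0,0,0]}}

```text
time_s: 46.05
position: [0.478, -0.0717, 0.0264]
ee_rot: [3.141, 0.059, -0.0]
contact_force: [1.1, -0.1, -0.9]
finger_gap: 0.0501
```

```bash
python3 -c "
from h import *
go(0.0,-.17,.026)
grab('wrist','w35');
"
```

```text
at rack [-0.0017 -0.1713] 0.0264 need tool mm [ 1.7 -1.3  0.4] norm [ 0.0041 -0.0033  0.001 ] yaw err -0.0009 tilt [-0. -0. -1.] F [ 1.1 -0.1 -0.9] gap 0.0501 t 46.0
```

View pics/w35.png

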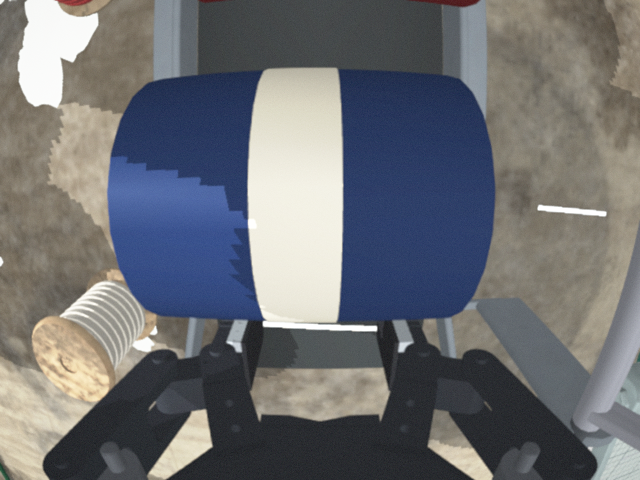

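Blue should be about on line 3 now. Back off, rise and look from the top.

Emit:
{"fn": "arm_command", "kwargs": {"moves": [0,0.01,0,0,0,0,0,0.015,0,0,0,0,0,0,-0.06,0,0,0,0,0,-0.1,0,0,0,0,0,-0.1,0,0,0,0,0.1,-0.1,0,0,0,0,0.11,-0.05,0,0,0,0,0.11,0,0,0,0,0,0.11,0,0,0,0,0,0,0,0,0,0]}}

```text
time_s: 47.1
position: [0.4837, -0.2541, 0.185]
ee_rot: [3.14, 0.051, -0.002]
contact_force: [0.4, 1.0, 0.2]
finger_gap: 0.05
```

```bash
python3 -c "
from h import *
go(0.166,-.0,.27)
f=grab('top','t36');rolls(f)
P=pts(f);Rk=w2r(P)
m=(P[...,2]>.15)&(abs(Rk[...,1])<.05)&(Rk[...,0]>.13)&(Rk[...,0]<.25)
print(np.median(Rk[m],0),np.percentile(P[m][:,2],[50,90,100]),m.sum())
g=f['color'].max(2);mm=m&(g<60);print('sleeve',np.median(Rk[mm],0),np.median(P[mm][:,2]),mm.sum())
"
```

```text
at rack [-0.0029 -0.3537] 0.185 need tool mm [ 166.5 -354.7  -85.7] norm [ 0.4163 -0.8867 -0.2143] yaw err -0.0065 tilt [-0.001 -0.002 -1.   ] F [0.4 1.  0.2] gap 0.05 t 47.1
red area 1569 centre rack mm [ 6.2 -0.7] size [ 85. 101.] axis ang rel rack x -0.014
blue area 1541 centre rack mm [  -5.4 -115.1] size [ 83. 101.] axis ang rel rack x -0.018
green area 1600 centre rack mm [  6.  114.9] size [ 85. 101.] axis ang rel rack x -0.009
[ 0.17574531 -0.00035817] [0.24792731 0.25152552 0.25498772] 354
sleeve [0.1762587  0.00075389] 0.24832688632287003 258
```

View pics/t36.png

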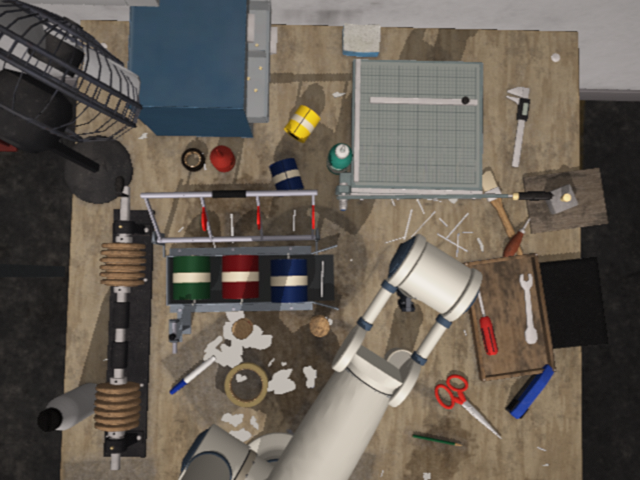

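Emit:
{"fn": "arm_command", "kwargs": {"moves": [0,0,-0.1,0,0,0,0,0,-0.1,0,0,0,0,-0.03,-0.06,0,0,0,0.055,-0.11,0,0,0,0,0.055,-0.11,0,0,0,0,0.055,-0.11,0,0,0,0,0.055,-0.11,0,0,0,0,0.055,-0.11,0,0,0,0,0.055,-0.11,0,0,0,0,0.055,-0.11,0,0,0,0,0.055,-0.08,0,0,0,0,0,0,0,0,0,0,0,0,0,0,0,0], "grip": 150}}

```text
time_s: 48.45
position: [0.647, 0.1111, 0.2888]
ee_rot: [3.141, 0.064, -0.003]
contact_force: [0.8, -0.4, 0.5]
finger_gap: 0.0354
```

```bash
python3 -c "
from h import *
go(0.1757,-.0,.222)
rolls(grab('top'))
grab('wrist','w37')
"
```

```text
at rack [0.1743 0.0049] 0.2888 need tool mm [ 1.5  4.9 66.8] norm [0.0038 0.0122 0.1669] yaw err 0.0019 tilt [-0.002 -0.    -1.   ] F [ 0.8 -0.4  0.5] gap 0.0354 t 48.5
blue area 1548 centre rack mm [  -5.4 -115.1] size [ 83. 101.] axis ang rel rack x -0.018
```

View pics/w37.png

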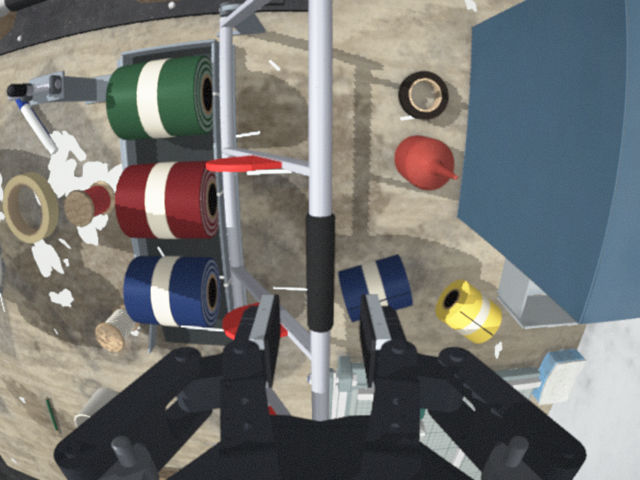

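Emit:
{"fn": "arm_command", "kwargs": {"moves": [0.003,0.012,0.04,0,0,0,0,0,0.04,0,0,0,0,0,0.04,0,0,0,0,0,0.044,0,0,0,0,0,0,0,0,0]}}

```text
time_s: 49.05
position: [0.6473, 0.1033, 0.2219]
ee_rot: [3.141, 0.057, -0.006]
contact_force: [-1.4, -0.7, 0.4]
finger_gap: 0.0349
```

```bash
python3 -c "
from h import *
go(0.1757,-.0,.222)
grab('wrist','w38')
"
```

```text
at rack [ 0.1743 -0.003 ] 0.2219 need tool mm [ 1.4 -3.  -0.1] norm [ 0.0034 -0.0074 -0.0004] yaw err -0.0026 tilt [-0.004 -0.001 -1.   ] F [-1.4 -0.7  0.4] gap 0.0349 t 49.0
```

View pics/w38.png

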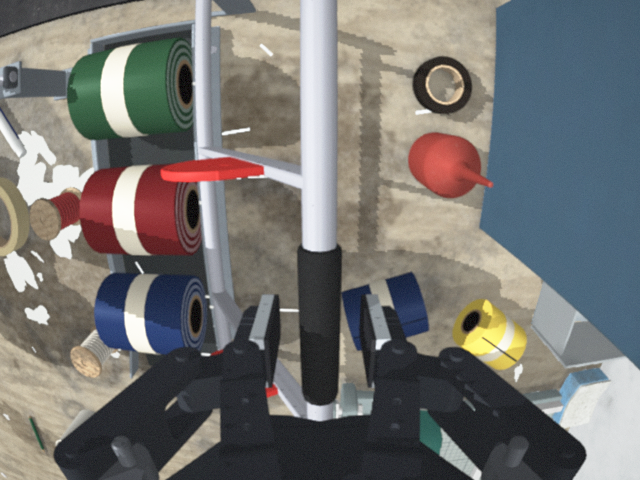

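Emit:
{"fn": "arm_command", "kwargs": {"moves": [-0.035,-0.007,-0.0075,0,0,0,-0.035,0,-0.0175,0,0,0,-0.035,0,-0.0125,0,0,0,-0.035,0,-0.01,0,0,0,-0.035,0,-0.006,0,0,0,-0.035,0,-0.004,0,0,0,-0.035,0,0,0,0,0,-0.035,0,0.0025,0,0,0,-0.035,0,0.006,0,0,0,-0.035,0,0.009,0,0,0,-0.035,0,0.0125,0,0,0,0,0,0,0,0,0]}}

```text
time_s: 50.3
position: [0.4939, 0.1013, 0.2373]
ee_rot: [-3.141, -0.059, -0.005]
contact_force: [0.8, 0.0, 0.2]
finger_gap: 0.035
```

```bash
python3 -c "
from h import *
go(0.02,-.0,.233)
grab('wrist','w39')
"
```

```text
at rack [0.0209 0.001 ] 0.2373 need tool mm [-0.9  1.   4.3] norm [-0.0023  0.0026  0.0107] yaw err -0.0014 tilt [ 0.003  0.    -1.   ] F [0.8 0.  0.2] gap 0.035 t 50.3
```

View pics/w39.png

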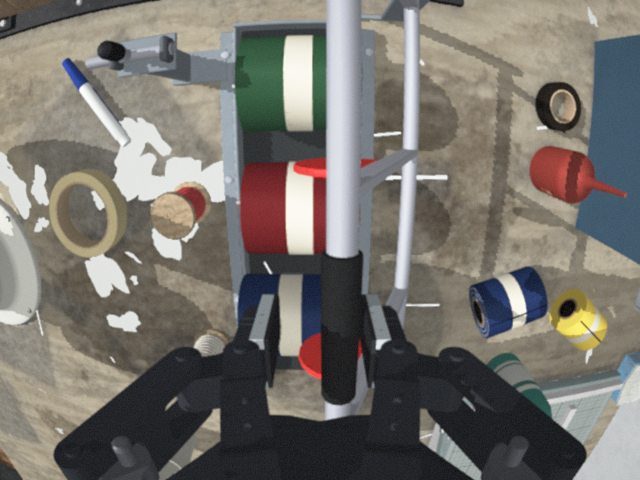

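Emit:
{"fn": "arm_command", "kwargs": {"moves": [-0.018,0,0.011,0,0,0,-0.018,0,0.01,0,0,0,-0.018,0,0.011,0,0,0,-0.018,0,0.012,0,0,0,-0.018,0,0.013,0,0,0,-0.018,0,0.014,0,0,0,-0.01,0,0.012,0,0,0,0,0,0,0,0,0,0,0,0,0,0,0]}}

```text
time_s: 51.25
position: [0.4472, 0.0999, 0.2017]
ee_rot: [3.141, 0.06, -0.001]
contact_force: [-0.1, -0.6, 0.0]
finger_gap: 0.0354
```

```bash
python3 -c "
from h import *
go(-.0266,-.0,.204)
grab('wrist','w40');f=grab('top','t40');rolls(f)
P=pts(f);Rk=w2r(P)
m=(P[...,2]>.15)&(P[...,2]<.3)&(Rk[...,1]>-.16)&(Rk[...,1]<-.07)&(Rk[...,0]>-.08)&(Rk[...,0]<.05)
if m.sum(): print('bar',np.median(Rk[m],0),np.percentile(P[m][:,2],[50,90]),m.sum())
"
```

```text
at rack [-0.0258  0.0014] 0.2017 need tool mm [-0.8  1.4 -2.3] norm [-0.002   0.0036 -0.0058] yaw err -0.0007 tilt [-0.001 -0.    -1.   ] F [-0.1 -0.6  0. ] gap 0.0354 t 51.2
bar [-0.01486376 -0.11740813] [0.22953077 0.23290125] 245
```

View pics/w40.png

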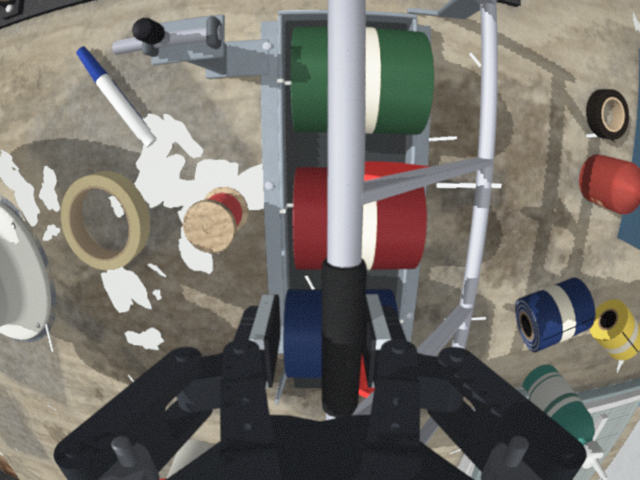

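Emit:
{"fn": "arm_command", "kwargs": {"moves": [0.022,0,0,0,0,0,0,0,-0.08,0,0,0,0,0,-0.09,0,0,0,0,0,-0.03,0,0,0,0,0,0,0,0,0]}}

```text
time_s: 51.85
position: [0.4575, 0.1004, 0.2841]
ee_rot: [-3.141, -0.059, -0.007]
contact_force: [0.3, -0.8, -0.7]
finger_gap: 0.0352
```

Emit:
{"fn": "arm_command", "kwargs": {"moves": [0,0,0,0,0,0,0,0,0,0,0,0,0,0,0,0,0,0,0,0,0,0,0,0], "grip": 255}}

```text
time_s: 52.25
position: [0.456, 0.1002, 0.2809]
ee_rot: [3.141, 0.06, -0.003]
contact_force: [-0.5, 1.0, 0.4]
finger_gap: -0.0
```

```bash
python3 -c "
from h import *
go(-.0149,-.0,.236)
f=grab('top','t41');rolls(f)
P=pts(f);Rk=w2r(P)
m=(P[...,2]>.15)&(P[...,2]<.3)&(Rk[...,1]>-.16)&(Rk[...,1]<-.07)&(Rk[...,0]>-.08)&(Rk[...,0]<.05)
if m.sum(): print('bar',np.median(Rk[m],0),np.percentile(P[m][:,2],[50,90]),m.sum())
for q in np.arange(.85,-.01,-.1): print(round(q,2),((.092-.165*np.cos(q))*1e3).round(1),(108+165*np.sin(q)).round(1))
"
```

```text
at rack [-0.017   0.0014] 0.2809 need tool mm [ 2.1  1.4 44.9] norm [0.0053 0.0035 0.1121] yaw err -0.0008 tilt [-0.002 -0.    -1.   ] F [-0.5  1.   0.4] gap -0.0 t 52.2
bar [-0.01483631 -0.11734942] [0.22940372 0.23333454] 247
0.85 -16.9 232.0
0.75 -28.7 220.5
0.65 -39.4 207.9
0.55 -48.7 194.2
0.45 -56.6 179.8
0.35 -63.0 164.6
0.25 -67.9 148.8
0.15 -71.1 132.7
0.05 -72.8 116.2
```

Emit:
{"fn": "arm_command", "kwargs": {"moves": [0,0,0.045,0,0,0,0,0,0.04,0,0,0,0,0,0.025,0,0,0,-0.0295,0.003,0.0288,0,0,0,-0.0268,0,0.0315,0,0,0,-0.0232,0,0.0342,0,0,0,-0.0198,0,0.036,0,0,0,0,0,0,0,0,0]}}

```text
time_s: 53.1
position: [0.4154, 0.0975, 0.1841]
ee_rot: [3.141, 0.06, -0.004]
contact_force: [-0.0, -0.2, -1.3]
finger_gap: -0.0
```

```bash
python3 -c "
from h import *
go(-.0566,-.0,.1798)
grab('wrist','w42');f=grab('top','t42');rolls(f)
P=pts(f);Rk=w2r(P)
m=(P[...,2]>.13)&(P[...,2]<.3)&(Rk[...,1]>-.16)&(Rk[...,1]<-.07)&(Rk[...,0]>-.09)&(Rk[...,0]<.05)
if m.sum(): print('bar',np.median(Rk[m],0),np.percentile(P[m][:,2],[50,90]),m.sum())
"
```

```text
at rack [-0.0577  0.0002] 0.1841 need tool mm [1.1 0.2 4.3] norm [0.0027 0.0006 0.0107] yaw err -0.0006 tilt [-0.003 -0.    -1.   ] F [-0.  -0.2 -1.3] gap -0.0 t 53.1
red area 995 centre rack mm [ 7.4 -0.7] size [85. 99.] axis ang rel rack x -0.014
blue area 1506 centre rack mm [  -3.  -115.1] size [83. 97.] axis ang rel rack x -0.018
green area 1152 centre rack mm [ 15.4 117.2] size [80. 83.] axis ang rel rack x -0.008
bar [-0.05397435 -0.1178582 ] [0.17934132 0.18304753] 229
```

View pics/w42.png

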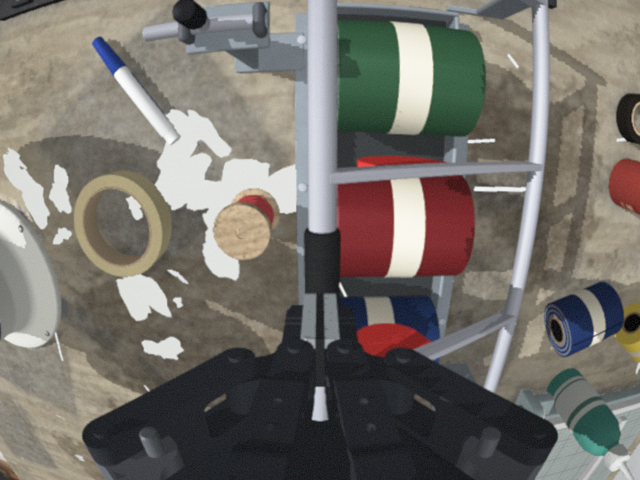

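Emit:
{"fn": "arm_command", "kwargs": {"moves": [-0.013,0,0.038,0,0,0,-0.011,0,0.0395,0,0,0,-0.008,0,0.04,0,0,0,-0.004,0,0.04,0,0,0,-0.001,0,0.02,0,0,0,0,0,0.012,0,0,0,0,0,0,0,0,0,0,0,0,0,0,0]}}

```text
time_s: 54.0
position: [0.4023, 0.097, 0.1107]
ee_rot: [-3.141, -0.059, -0.002]
contact_force: [0.2, 0.5, -0.7]
finger_gap: 0.0002
```

```bash
python3 -c "
from h import *
go(-.073,-.0,.107)
grab('wrist','w43');f=grab('top','t43');rolls(f)
P=pts(f);Rk=w2r(P)
m=(P[...,2]>.07)&(P[...,2]<.3)&(Rk[...,1]>-.16)&(Rk[...,1]<-.07)&(Rk[...,0]>-.09)&(Rk[...,0]<-.056)
if m.sum(): print('bar',np.median(Rk[m],0),np.percentile(P[m][:,2],[50,90]),m.sum())
"
```

```text
at rack [-0.0707  0.0003] 0.1107 need tool mm [-2.3  0.3  3.7] norm [-0.0058  0.0007  0.0094] yaw err -0.0008 tilt [ 0.001  0.    -1.   ] F [ 0.2  0.5 -0.7] gap 0.0002 t 54.0
red area 1509 centre rack mm [7.5 8.8] size [104.  99.] axis ang rel rack x -0.014
blue area 1542 centre rack mm [  -5.4 -115.1] size [ 83. 101.] axis ang rel rack x -0.018
green area 1523 centre rack mm [  6.  116.1] size [ 83. 101.] axis ang rel rack x -0.008
bar [-0.0715218  -0.11176598] [0.10611707 0.109782  ] 215
```

View pics/w43.png

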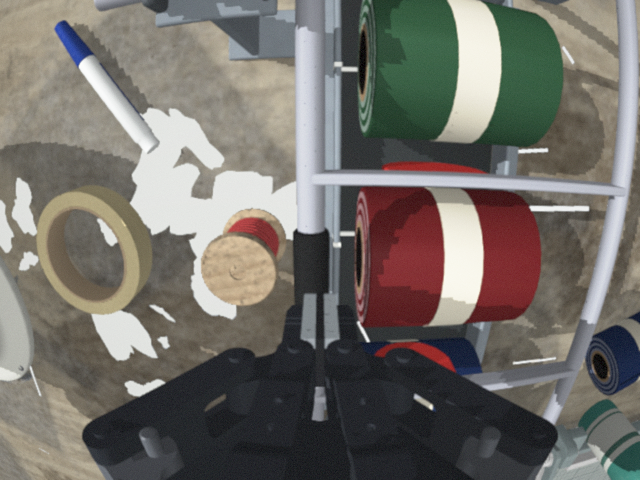

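Emit:
{"fn": "arm_command", "kwargs": {"moves": [-0.004,0,0.006,0,0,0,0,0,0.006,0,0,0,0,0,0.005,0,0,0,0,0,0,0,0,0,0,0,0,0,0,0]}}

```text
time_s: 54.6
position: [0.4008, 0.097, 0.1076]
ee_rot: [-3.141, -0.06, -0.006]
contact_force: [-8.4, -0.9, 21.6]
finger_gap: -0.0002
```

```bash
python3 -c "
from h import *
go(-.073,-.0,.107)
"
```

```text
at rack [-0.0723  0.0003] 0.1076 need tool mm [-0.7  0.3  0.6] norm [-0.0019  0.0009  0.0015] yaw err -0.0007 tilt [ 0.004  0.    -1.   ] F [-8.4 -0.9 21.6] gap -0.0002 t 54.6
```

Emit:
{"fn": "arm_command", "kwargs": {"moves": [0,0,-0.08,0,0,0,0,0,-0.08,0,0,0,-0.052,-0.087,0,0,0,0,-0.052,-0.087,0,0,0,0,-0.052,-0.087,0,0,0,0,-0.052,-0.087,0,0,0,0,0,0,0,0,0,0,0,0,0,0,0,0]}}

```text
time_s: 55.4
position: [0.3114, 0.2333, 0.1672]
ee_rot: [3.141, 0.064, 0.001]
contact_force: [1.2, 0.3, -0.7]
finger_gap: -0.0003
```

```bash
python3 -c "
from h import *
go(-.155,.14,.128)
grab('wrist','w44');f=grab('top','t44');rolls(f)
P=pts(f);Rk=w2r(P)
for y0,y1 in ((-.16,-.07),(-.05,.05)):
  m=(P[...,2]>.07)&(P[...,2]<.3)&(Rk[...,1]>y0)&(Rk[...,1]<y1)&(Rk[...,0]>-.09)&(Rk[...,0]<-.058)
  print('bar',np.median(Rk[m],0),np.percentile(P[m][:,2],[50,90]),m.sum())
"
```

```text
at rack [-0.1563  0.1399] 0.1672 need tool mm [ 1.3 -0.1 39.2] norm [ 0.0031 -0.0002  0.0979] yaw err 0.0019 tilt [ 0. -0. -1.] F [ 1.2  0.3 -0.7] gap -0.0003 t 55.4
red area 1471 centre rack mm [6.3 6.4] size [109. 101.] axis ang rel rack x -0.014
blue area 1538 centre rack mm [  -4.2 -115.1] size [83. 99.] axis ang rel rack x -0.018
green area 1537 centre rack mm [  6.  116.1] size [ 83. 101.] axis ang rel rack x -0.008
bar [-0.07152694 -0.11180762] [0.10402497 0.10826946] 215
bar [-0.0715641   0.00141365] [0.1054838  0.10906465] 292
```

View pics/w44.png

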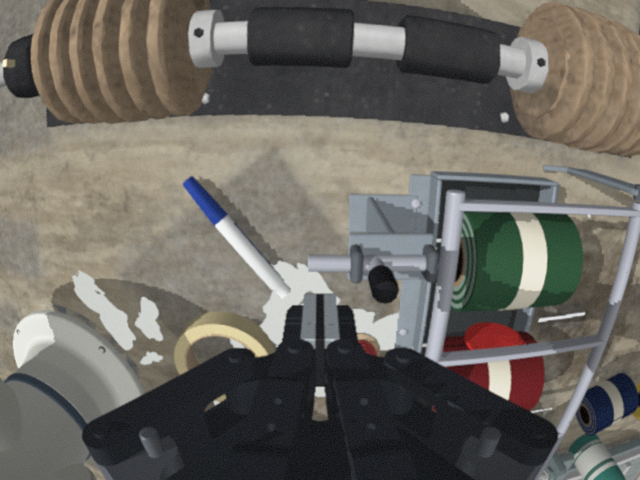

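View pics/t44.png

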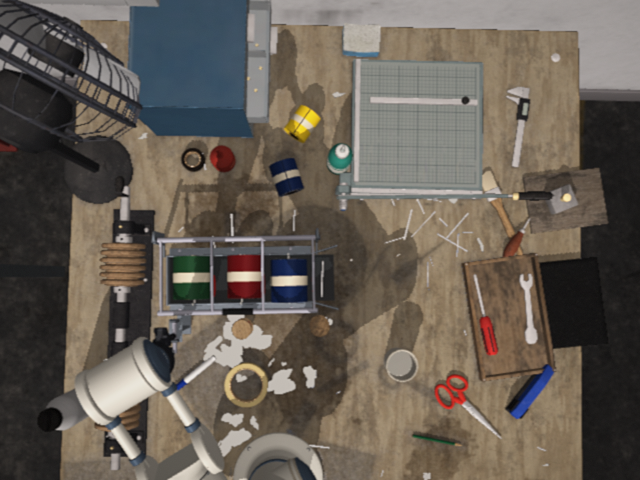

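```bash
python3 -c "
from h import *
f=grab('top','t45')
a=cv2.imread('pics/t36.png')[225:325,150:340];b=cv2.imread('pics/t45.png')[225:325,150:340]
cv2.imwrite('pics/cmp.png',cv2.resize(np.vstack([a,b]),None,fx=3,fy=3,interpolation=cv2.INTER_CUBIC))
P=pts(f);Rk=w2r(P)
m=(P[...,2]>.06)&(P[...,2]<.095)&(abs(Rk[...,0])<.02)
h,e=np.histogram(Rk[m][:,1],bins=np.arange(-.18,.19,.01))
for a,bb in zip(e,h): 
  q=m&(Rk[...,1]>=a)&(Rk[...,1]<a+.01); print(round(a,2),bb,np.median(P[q][:,2]).round(3) if bb else '',end='; ')
"
```

```text
-0.18 0 ; -0.17 0 ; -0.16 21 0.065; -0.15 78 0.072; -0.14 75 0.081; -0.13 68 0.084; -0.12 83 0.085; -0.11 76 0.085; -0.1 72 0.081; -0.09 73 0.075; -0.08 45 0.065; -0.07 0 ; -0.06 1 0.095; -0.05 83 0.07; -0.04 69 0.079; -0.03 84 0.084; -0.02 68 0.086; -0.01 75 0.086; 0.0 75 0.081; 0.01 67 0.075; 0.02 37 0.065; 0.03 0 ; 0.04 0 ; 0.05 26 0.081; 0.06 0 ; 0.07 40 0.064; 0.08 81 0.073; 0.09 82 0.081; 0.1 78 0.085; 0.11 74 0.085; 0.12 68 0.084; 0.13 72 0.082; 0.14 64 0.074; 0.15 21 0.065; 0.16 0 ; 0.17 5 0.094;
```

View pics/cmp.png

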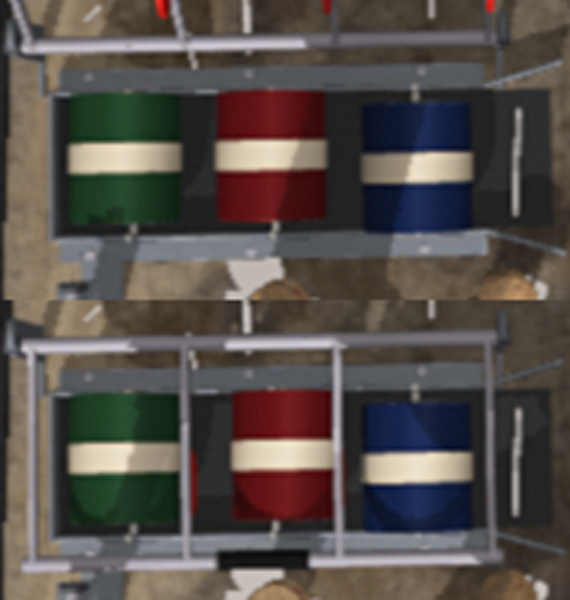

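Emit:
{"fn": "arm_command", "kwargs": {"moves": [0.003,0,0.045,0,0,0,0,0,0.05,0,0,0,0,0,0,0,0,0,0.01,0,0,0,0,0,0.015,0,0,0,0,0,0.015,0,0,0,0,0,0.015,0,0,0,0,0,0.015,0,0,0,0,0,0.01,0,0,0,0,0,0,0,0,0,0,0,0,0,0,0,0,0]}}

```text
time_s: 56.65
position: [0.3447, 0.2343, 0.1294]
ee_rot: [-3.141, -0.06, 0.002]
contact_force: [-4.8, -1.1, 3.3]
finger_gap: -0.0
```

```bash
python3 -c "
from h import *
go(-.122,.14,.128)
grab('wrist','w46')
"
```

```text
at rack [-0.123   0.1397] 0.1294 need tool mm [ 1.  -0.3  1.4] norm [ 0.0024 -0.0009  0.0036] yaw err -0.0005 tilt [-0.001  0.    -1.   ] F [-4.8 -1.1  3.3] gap -0.0 t 56.6
```

View pics/w46.png

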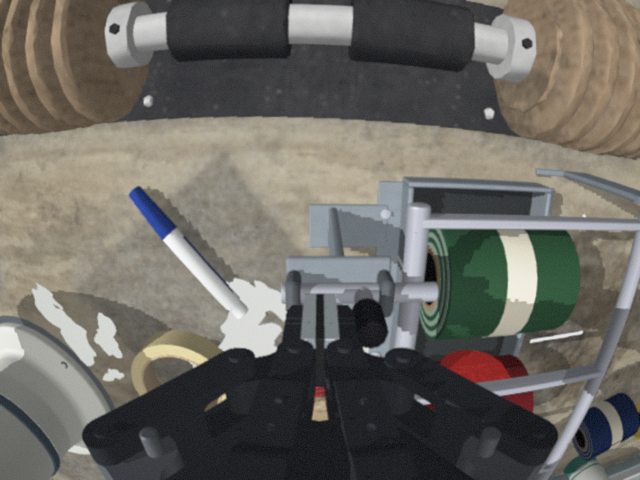

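Emit:
{"fn": "arm_command", "kwargs": {"moves": [0.006,0,0,0,0,0,0.006,0,0,0,0,0,0,0,0,0,0,0,0,0,0,0,0,0]}}

```text
time_s: 57.1
position: [0.3456, 0.2344, 0.1294]
ee_rot: [3.14, 0.063, -0.016]
contact_force: [-23.5, -3.6, 11.7]
finger_gap: -0.0002
```

```bash
python3 -c "
from h import *
go(-.122,.14,.128)
"
```

```text
at rack [-0.1221  0.1397] 0.1294 need tool mm [ 0.1 -0.3  1.4] norm [ 0.0002 -0.0008  0.0035] yaw err 0.0014 tilt [-0.01  -0.001 -1.   ] F [-23.5  -3.6  11.7] gap -0.0002 t 57.1
```

At the stop (−23 N, no further motion). Back off, rise, retreat and check.

Emit:
{"fn": "arm_command", "kwargs": {"moves": [-0.02,0,0,0,0,0,-0.03,0,0,0,0,0,-0.03,0,-0.03,0,0,0,0,0,-0.1,0,0,0,0,0,-0.1,0,0,0,0,0,-0.1,0,0,0,0,0,0,0,0,0]}}

```text
time_s: 57.8
position: [0.3195, 0.234, 0.2673]
ee_rot: [-3.136, -0.059, -0.016]
contact_force: [-0.3, -0.2, 0.5]
finger_gap: 0.0001
```

```bash
python3 -c "
from h import *
go(-.122,.14,.128)
grab('wrist','w47');f=grab('top','t47')
P=pts(f);Rk=w2r(P)
m=((P[...,2]>.138)&(P[...,2]<.16)).astype(np.uint8);m[:, :160]=0;m[:,190:]=0;m[:300]=0;m[345:]=0
k,l,st,ce=cv2.connectedComponentsWithStats(m)
for i in range(1,k): print('knob',ce[i],st[i],w2r(ray(f,*ce[i],.151)).round(4))
for n,y0 in (('g',.115),('r',0.),('b',-.115)):
  m=(P[...,2]>.066)&(P[...,2]<.092)&(abs(Rk[...,0])<.03)&(abs(Rk[...,1]-y0)<.05)
  p=np.polyfit(Rk[m][:,1],(P[m][:,2]),2); print(n,'ridge y',(-p[1]/2/p[0]).round(4))
C=cv2.imread('pics/t47.png');cv2.imwrite('pics/t47c.png',cv2.resize(C[225:345,150:340],None,fx=4,fy=4,interpolation=cv2.INTER_CUBIC))
"
```

```text
at rack [-0.1482  0.1403] 0.2673 need tool mm [ 24.8   1.  139.5] norm [0.0619 0.0024 0.3488] yaw err -0.001 tilt [ 0.01   0.005 -1.   ] F [-0.3 -0.2  0.5] gap 0.0001 t 57.8
knob [170.97297297 326.37837838] [168 324   8   6  37] [-0.0993  0.1399]
g ridge y 0.115
r ridge y -0.0128
b ridge y -0.1144
```

View pics/t47c.png

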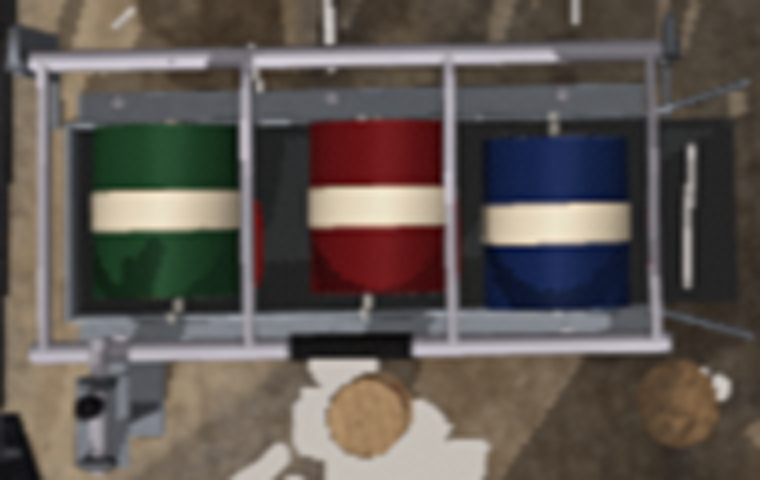

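View pics/w47.png

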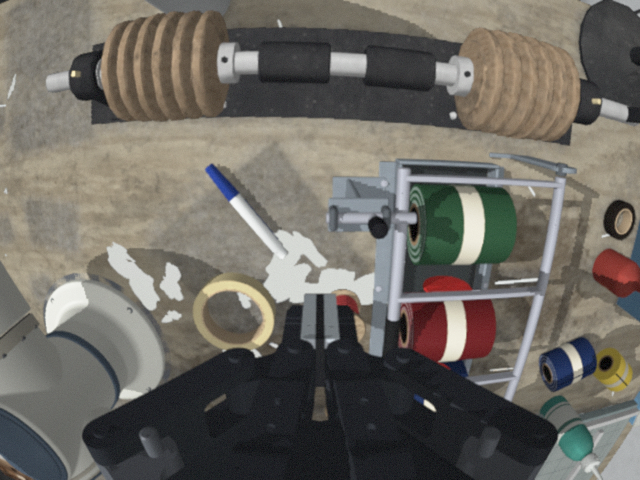

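```bash
python3 -c "
from h import *
print(manip.state()['contact_force'],manip.state()['joint_velocities'].round(3) if hasattr(manip.state()['joint_velocities'],'round') else manip.state()['joint_velocities'])
print(manip.close_job())
"
```

```text
[ 0.13300145 -0.15884081 -0.78289563] [-0.001  0.012  0.059  0.002 -0.001  0.   ]
the job is handed in; nothing more can be done
None
```

The job is handed in after about 58 s of robot time: all three rolls are in the rack, the frame is fully down and the bolt is home. The hand-in gave no verdict, so the result rests on my own checks.

**What I did:**
1. I drew the bolt by its knob.
2. I swung the frame up by its sleeve, to about 2.1 rad.
3. I rolled the green roll to line 1, the red to line 2 and the large blue to line 3. The small blue and yellow rolls stayed untouched.
4. I drew the frame back over, pressed it down to its stop and pushed the bolt home to its stop.

**Rolls before closing, frame up:** each lay 5–6 mm from its line's middle (mostly across the lane), within the 11 mm allowed.

| Roll | Across the lane (mm) | Along the lane (mm) |
|---|---|---|
| Green | 6.0 | 114.9 |
| Red | 6.2 | −0.7 |
| Blue | −5.4 | −115.1 |

**Last checks:**
- **Frame and bolt:** the bar was level, about 100 mm up, and the knob was back within 2 mm of where it started.
- **Robot:** it was clear of everything, with contact force below 1 N.
- **Green and blue:** still on their lines along the lane.
- **Red, which disagreed:** about when the frame came down, it shifted 12 mm along the lane and now lies against a divider. I did not see what moved it; it may have been the knock the task warned of. It is about 14 mm from its line, inside the final 22 mm limit, so I left it.

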